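Put away the pocket pile on the entry shelf

ROBOT

A 7-joint arm with a two-finger parallel gripper is mounted at the origin on the work surface. World frame = base frame: x ahead of the robot, y to its left, z up, the work surface at z = 0. Lengths are in mm, angles in rad, forces in N, time in s.
With the tool pointing down it reaches from about 400 to 925 mm from the base axis. Payload 4.1 kg.
Tool frame: the origin (TCP) lies midway between the tips of the shut fingers; the grasp point (between the pads) lies 19 mm behind it (env.grip_point_offset is the distance from the TCP to the grasp point, in mm); x points along the fingers, y is the direction in which the jaws open and shut, and the axes are right-handed (so a half turn about x gives the same grasp; the last joint's range is limited). The gripper opens to 85 mm and grips with 20 to 120 N. Pads are 22 mm wide; open, the fingers measure 114 mm over their backs; the gripper's body (76 mm by 85 mm) begins 54 mm behind the grasp point. The pads swing forward as they close: fully open they stand 13 mm farther back than shut.
Start: joints at [1.073, 0.398, 0.045, 1.537, -0.019, 1.207, -0.051], TCP at [252.442, -599.013, 231.347] pointing down, gripper open.
Joint ranges: [-2.82, 2.82], [-0.49, 2.23], [-1.37, 1.46], [0, 2.46], [-1.36, 4.5], [0.23, 2], [-2.94, 2.94]. Speed limits (rad/s): [2.57, 2.57, 3.14, 3.14, 3.14, 3.14, 3.14].

INTERFACE

Orientations are given as a unit quaternion [x, y, z, w].
In Python, from rig import status, cams, env gives the robot as it stands.
- The arm moves only by the tool drive_tool, never from a script. Its argument "rows" is a list that holds one entry, the list of rows, each a list of 5 numbers: the finger opening in mm, from 0 to 85.4, then the shift along the tool's x, y, z in units of 40 mm (1.0 is 40 mm), then the turn about the tool's x in units of 6 degrees (1.0 is 6 degrees). A call has 1 to 12 rows; each row shifts and turns the commanded pose from where the row before left it, along the tool's axes as they then stand; what a row does not reach is not made up. A row lasts 1/8 s, in which the tool goes at most 62.5 mm and 10.7 degrees, less where a joint would pass 70% of its speed; a pose out of reach is approached as far as the arm can. A call is refused whole if a number of a shift passes 1 or a number of a turn 1, either way. A call with a gripper value outside its range is refused whole. The fingers move at their own pace and stop on an object; "force" is the grip in N (left out, the last holds). Time passes only in rows, so rows that do not move let the fingers close. It gives the time, the measured TCP pose, the force and the opening at its end, in the units of the state.
- status.state(): the state, without advancing time (a new reading comes with each control period).
- cams.get_image(name): name is "side" or "top" or "wrist"; returns a dict with "img" (400x640x3 uint8, red, green, blue), "mtx" (3x3 intrinsics, pixels), "k1" (the pictures are not rectified: a ray, as slopes to the right and down, at radius r is drawn at 1 + k1 r^2 times it, then the intrinsics apply), "cam_to_world" (4x4, takes a point from camera to world coordinates). Camera axes: x right, y down, z forward; pixel columns grow to the right and rows downward; lengths in mm; the calibration is good to about 2 mm. A picture is of the moment at which its call begins. There is no depth.
- env.job_done(): hands the job in, once; it reports no verdict.
The state is a dict: "time": time; "joint_positions": joint angles; "qd": joint speeds; "tau": joint torques, N m; "tool_pos": TCP position; "ee_rot": TCP orientation; "contact_force": force on the tool from outside, world axes, zero at the start; "ft_torque": the same for the moment, N m; "width": finger opening in mm.
Only numpy, scipy, OpenCV 4.12 (cv2) and the standard library are available. Lean on these libraries where they do the work, as an engineer would, in place of code of your own. Each camera call takes 0.05 s, during which the arm holds its last target.

TASK

Someone left a pile on the entry shelf: take it apart from the top down, one thing at a time, putting each thing in its own place before taking the next: the round brass tin on the middle of the slate coaster, the padlock lying flat on the bottom of the green glass dish, the gate remote flat and lengthwise in the middle of the wooden tray, and the glasses case flat on the cork mat, centred on it and squared up with its long side. Set things down rather than dropping them, let go of everything, and leave the little vase and the bamboo box where they stand.

Things in the scene. Friction and masses are not known exactly. Their poses are not given: they have to be found in the camera images.
- tin: Small round brass tin, top of the pile of four: upright cylinder 32 mm across, 16 mm high, smooth sides. Origin: centre of its underside, z up. Stands on the padlock's body at the start.
- padlock: Chrome padlock lying flat, second from the top of the pile: block body 36 (x) x 40 (y) x 18 mm high, and a round-bar U shackle sticking out along its +x to 46 mm from the origin (34 mm wide over the bars, bar 7 mm thick at mid height 9 mm). Origin: centre of the block's underside, z up. Grip it by its two flat sides 40 mm apart along y. It lies crosswise on the remote, so its shackle overhangs the remote's side.
- remote: Grey plastic gate remote lying flat with two round black buttons up, third in the pile: 76 (x) x 42 (y) x 18 mm high. Origin: centre of its underside, z up. Lies on the case, roughly along it.
- case: Dark wooden glasses case, closed, bottom of the pile, on the shelf: 110 (x) x 58 (y) x 24 mm high, plain upright sides, small brass clasp. Origin: centre of its underside, z up.
- coaster: Round dark slate coaster, 84 mm across, 8 mm thick, flat top, fixed to the shelf. Origin: centre of its underside (top face 8 mm above it).
- dish: Round shallow green glass dish, fixed: 124 mm across at the foot, 150 mm at the rim, 20 mm high, wall 4 mm, flat inner floor about 115 mm across and 5 mm above the origin. Origin: centre of its underside.
- tray: Shallow rectangular wooden tray, fixed: outside 108 (x) x 74 (y) x 14 mm high, walls 6 mm, inside 96 x 62 mm, inner floor 6 mm above the origin. Origin: centre of its underside; x is its long axis.
- mat: Flat rectangular cork mat, fixed: 136 (x) x 84 (y) x 5 mm thick. Origin: centre of its underside (top face 5 mm above it); x is its long axis.
- vase: Little white ceramic bud vase, loose, 44 mm across, 52 mm high; a bystander, to be left standing. Origin: centre of its foot.
- bamboo_box: Small bamboo box with its sliding door half open, loose, 80 (x) x 56 (y) x 42 mm high; a bystander, to be left alone. Origin: centre of its underside.
Mind the look-alikes: they are no part of the job. Leave any blue or red look-alike of the padlock alone.

How it is judged:
By the outcome, as a careful person would: the job done as asked, in the order asked, and still so for the second after the job is handed in, with the robot touching nothing.
It also fails if it takes over 128 s, if anything falls off the work surface, if the arm or the gripper's body presses on something with over 40 N, if the wrist force passes 120 N, or if a joint passes its speed limit or range.

## Working session

There is one attempt and no reset: what is moved stays moved. The work goes in short steps, Python scripts to look and compute and a tool call to move; the robot and the scene stay as the last step left them, time stands still between calls to the robot, and variables do not carry over. Pictures are saved under pics/ and viewed, and the job is handed in when it is done.

Besides the shell and the picture viewer there is one more tool, called after ">>>" as a command line: name --argument value ..., lists and objects as JSON in quotes. drive_tool: Moves the arm, as the interface text tells. Its arguments: {"type":"object","properties":{"rows":{"type":"array"},"force":{"type":"number"}},"required":["rows"]}

```bash
ls; mkdir -p pics; python3 - <<'E'
from rig import status,cams,env
import cv2,numpy as np
print(status.state(), env.grip_point_offset)
for n in ["side","top","wrist"]:
    d=cams.get_image(n); cv2.imwrite(f"pics/{n}0.png",d["img"][:,:,::-1]); print(n,d["mtx"].tolist(),d["k1"],np.round(d["cam_to_world"],4).tolist())
E
```

```text
pics
{'time': 0.0, 'joint_positions': array([ 1.07296573,  0.39918213,  0.04501163,  1.53789817, -0.01868274,
        1.20686217, -0.05069573]), 'qd': array([-0.00099326,  0.00022177, -0.00143029,  0.00171866,  0.00083013,
        0.00124825, -0.00021455]), 'tau': array([-6.43154726e-04, -4.75127971e+01,  1.36466760e+00, -2.54227495e+01,
        1.15210473e-02,  9.49089444e-03, -1.28506323e-05]), 'tool_pos': array([ 252.20369217, -598.39198013,  230.2612973 ]), 'ee_rot': array([-0.69289978, -0.14078138,  0.69326707, -0.1394678 ]), 'contact_force': array([-0.63801418, -0.83086861, -0.593831  ]), 'ft_torque': array([ 0.02824219, -0.02307828,  0.02232838]), 'width': 85.8408335615433} 18.700000000000003
side [[422.3704561259371, 0.0, 321.0551040357039], [0.0, 422.3704561259371, 196.3337386240632], [0.0, 0.0, 1.0]] -0.11329561594326505 [[-0.7356, -0.5161, 0.4389, 65.1981], [-0.6775, 0.5594, -0.4776, 503.1944], [0.001, -0.6486, -0.7611, 867.7149], [0.0, 0.0, 0.0, 1.0]]
top [[446.2280708979433, 0.0, 321.0725954922794], [0.0, 446.2280708979433, 196.5704711669906], [0.0, 0.0, 1.0]] -0.06005033774324429 [[0.0206, -0.9905, 0.136, 393.5248], [-0.9997, -0.0226, -0.0136, -6.8529], [0.0165, -0.1356, -0.9906, 954.9913], [0.0, 0.0, 0.0, 1.0]]
wrist [[356.00953064589123, 0.0, 324.0104550305994], [0.0, 356.00953064589123, 198.9837840998347], [0.0, 0.0, 1.0]] -0.027641729756874046 [[0.388, -0.8704, -0.3031, 330.6541], [-0.9216, -0.3671, -0.1258, -565.5833], [-0.0018, 0.3281, -0.9446, 372.6028], [0.0, 0.0, 0.0, 1.0]]
```

View pics/top0.png

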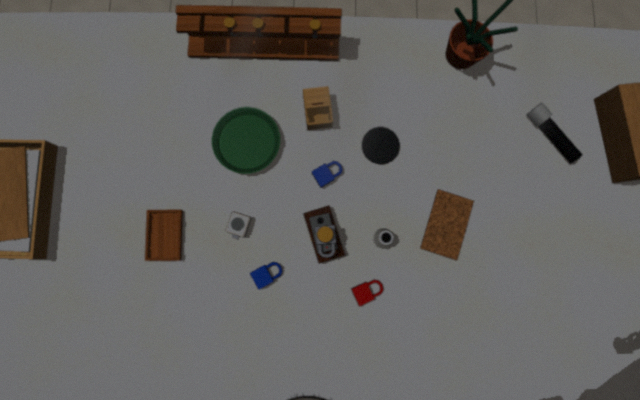

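View pics/side0.png

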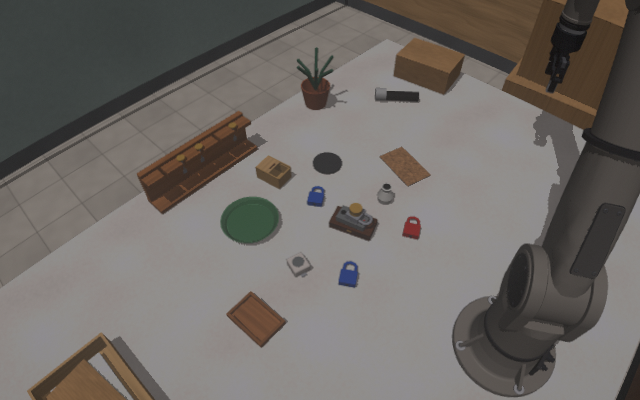

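View pics/wrist0.png

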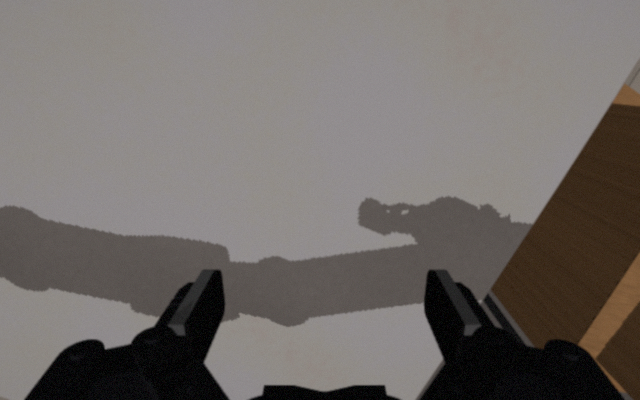

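```bash
cat > h.py <<'E'
from rig import status,cams,env
import cv2,numpy as np
from scipy.spatial.transform import Rotation as R
def get(n,save=None):
    d=cams.get_image(n); d["bgr"]=d["img"][:,:,::-1].copy()
    if save: cv2.imwrite(f"pics/{save}.png",d["bgr"])
    return d
def ray(d,uv):
    K=d["mtx"];k=d["k1"]; uv=np.atleast_2d(np.asarray(uv,float))
    x=np.c_[(uv[:,0]-K[0,2])/K[0,0],(uv[:,1]-K[1,2])/K[1,1]]
    u=x.copy()
    for _ in range(20): u=x/(1+k*(u**2).sum(1,keepdims=True))
    T=d["cam_to_world"]; return T[:3,3],np.c_[u,np.ones(len(u))]@T[:3,:3].T
def onz(d,uv,z):
    o,r=ray(d,uv); t=(z-o[2])/r[:,2]; return o+r*t[:,None]
def proj(d,P):
    P=np.atleast_2d(P); T=d["cam_to_world"]; c=(P-T[:3,3])@T[:3,:3]
    u=c[:,:2]/c[:,2:]; u=u*(1+d["k1"]*(u**2).sum(1,keepdims=True))
    return u*np.array([d["mtx"][0,0],d["mtx"][1,1]])+d["mtx"][:2,2]
def crop(d,x0,y0,x1,y1,s,name):
    cv2.imwrite(f"pics/{name}.png",cv2.resize(d["bgr"][y0:y1,x0:x1],None,fx=s,fy=s,interpolation=cv2.INTER_CUBIC))
def contour(mask,box):
    x0,y0,x1,y1=box; m=np.zeros_like(mask); m[y0:y1,x0:x1]=mask[y0:y1,x0:x1]
    c,_=cv2.findContours(m.astype(np.uint8),cv2.RETR_EXTERNAL,cv2.CHAIN_APPROX_NONE)
    return max(c,key=cv2.contourArea)[:,0,:]
def tool():
    s=status.state(); M=R.from_quat(s["ee_rot"]).as_matrix(); return np.array(s["tool_pos"]),M,s
def delta(target,yaw=None):
    """shift in tool units to reach TCP target; yaw = world angle of tool y (mod pi) -> turn units"""
    p,M,s=tool(); d=M.T@(np.asarray(target,float)-p)/40
    a=np.degrees(np.arctan2(M[1,1],M[0,1]))
    print("tcp",p.round(1),"xaxis",M[:,0].round(3),"tool y yaw deg",a.round(1),"w",round(s["width"],1),"t",round(s["time"],2),"F",s["contact_force"].round(1))
    print("shift units x,y,z",d.round(2))
    if yaw is not None:
        e=(yaw-a+90)%180-90; print("world yaw err",round(e,1),"turn units about tool x (down => -)",round(-e/6,2))
E
python3 - <<'E'
from h import *
d=get("top"); b=d["bgr"]; hsv=cv2.cvtColor(b,cv2.COLOR_BGR2HSV)
crop(d,280,150,440,320,4.5,"t_pile")
crop(d,130,80,290,280,3,"t_left")
def mm(lo,hi): return cv2.inRange(hsv,np.array(lo),np.array(hi))
def show(n,m,box,z):
    c=contour(m,box); P=onz(d,c,z)[:,:2].astype(np.float32); r=cv2.minAreaRect(P); M=cv2.moments(c); 
    print(n,"px",round(M["m10"]/M["m00"],1),round(M["m01"]/M["m00"],1),"rect",np.round(r[0],1),np.round(r[1],1),round(r[2],1),"circ",cv2.minEnclosingCircle(P))
for p in [(445,225),(165,235),(380,145),(245,140),(325,234),(320,220),(340,262),(200,330)]: print(p,hsv[p[1],p[0]])
E
```

```text
(445, 225) [ 14 166  80]
(165, 235) [ 12 191  87]
(380, 145) [105  19  27]
(245, 140) [ 67 130  61]
(325, 234) [ 18 193 103]
(320, 220) [50 59 13]
(340, 262) [ 30   5 113]
(200, 330) [105   5 112]
```

```bash
python3 - <<'E'
from h import *
d=get("side"); crop(d,270,140,450,300,4.4,"s_pile")
E
```

```text
(no output)
```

View pics/t_pile.png

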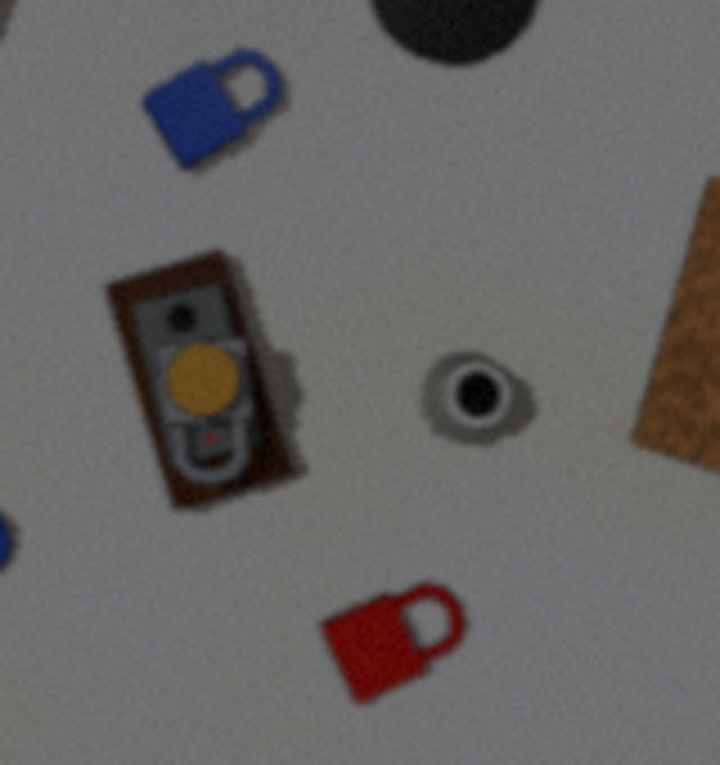

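View pics/s_pile.png

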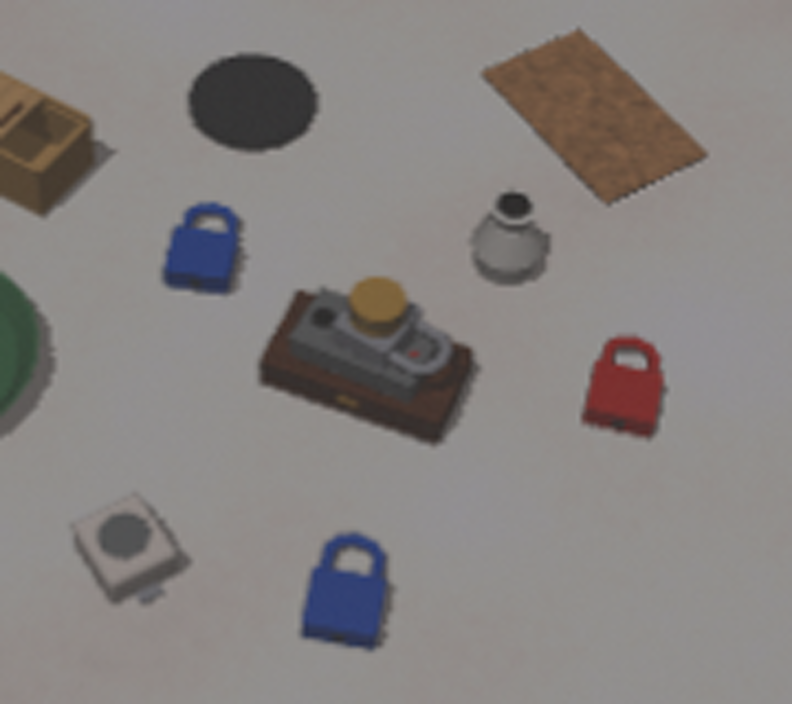

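View pics/t_left.png

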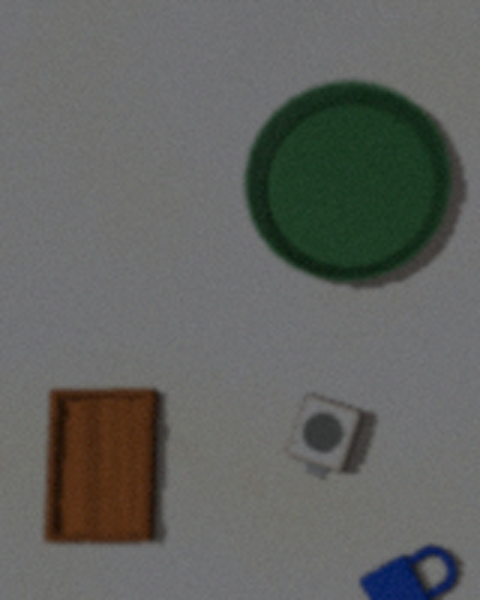

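```bash
cat >> h.py <<'E'
def rng(d,lo,hi): return cv2.inRange(cv2.cvtColor(d["bgr"],cv2.COLOR_BGR2HSV),np.array(lo),np.array(hi))
def show(d,n,m,box,z):
    c=contour(m,box); P=onz(d,c,z)[:,:2].astype(np.float32); r=cv2.minAreaRect(P); M=cv2.moments(c)
    bp=cv2.boxPoints(r); e=bp[1]-bp[0]; f=bp[2]-bp[1]; e=e if np.hypot(*e)>np.hypot(*f) else f
    Mw=cv2.moments(P.reshape(-1,1,2))
    print(n,"px",round(M["m10"]/M["m00"],1),round(M["m01"]/M["m00"],1),"rect",np.round(r[0],1),np.round(sorted(r[1])[::-1],1),"long-axis yaw",round(np.degrees(np.arctan2(e[1],e[0]))%180,1),"centroid",round(Mw["m10"]/Mw["m00"],1),round(Mw["m01"]/Mw["m00"],1),"circ",np.round(cv2.minEnclosingCircle(P)[0],1),round(cv2.minEnclosingCircle(P)[1],1))
E
python3 - <<'E'
from h import *
for cam in ["top","side"]:
    d=get(cam); print(cam)
    top=cam=="top"
    B=lambda a,b:a if top else b
    show(d,"mat",rng(d,(8,110,45),(20,255,255)),B((410,180,490,270),(370,140,440,190)),5)
    show(d,"tray",rng(d,(5,130,20),(20,255,255)),B((135,200,195,270),(220,285,295,350)),14)
    show(d,"coaster",rng(d,(0,0,0),(179,255,60)),B((355,120,405,168),(308,148,348,176)),8)
    show(d,"dish",rng(d,(45,70,10),(90,255,255)),B((200,100,295,180),(210,190,290,250)),20)
    show(d,"tin",rng(d,(14,120,65),(28,255,255)),B((305,215,345,255),(340,195,370,218)),76)
    if top: show(d,"pile dark",rng(d,(0,70,0),(20,255,75))|rng(d,(0,0,0),(179,255,60)),(300,200,352,268),24)
E
```

```text
top
mat px 446.8 224.4 rect [ 470.4 -292.1] [132.6  81.1] long-axis yaw 162.9 centroid 470.4 -291.9 circ [ 471.  -291.6] 75.9
tray px 163.5 234.8 rect [434.7 310.7] [103.3  75. ] long-axis yaw 1.5 centroid 434.1 310.8 circ [434.2 311.5] 62.1
coaster px 380.4 145.3 rect [ 640.  -146.6] [82.4 81.8] long-axis yaw 26.7 centroid 639.8 -147.2 circ [ 639.7 -147.2] 41.9
dish px 245.7 140.1 rect [640.8 145.7] [144.5 144.2] long-axis yaw 92.0 centroid 641.7 145.1 circ [641.7 145.2] 73.2
tin px 324.7 233.9 rect [441.  -27.1] [29.5 29.5] long-axis yaw 91.2 centroid 440.3 -27.6 circ [440.4 -27.6] 15.6
pile dark px 324.8 234.3 rect [444.1 -31.9] [110.5  68.4] long-axis yaw 19.4 centroid 442.7 -28.8 circ [443.9 -29. ] 61.1
side
mat px 411.2 174.3 rect [ 432.6 -268.7] [16.8 11.2] long-axis yaw 155.2 centroid 430.8 -270.9 circ [ 433.8 -266.1] 8.8Traceback (most recent call last):
  File "<stdin>", line 7, in <module>
  File "h.py", line 38, in show
    c=contour(m,box); P=onz(d,c,z)[:,:2].astype(np.float32); r=cv2.minAreaRect(P); M=cv2.moments(c)
  File "h.py", line 25, in contour
    return max(c,key=cv2.contourArea)[:,0,:]
           ~~~^^^^^^^^^^^^^^^^^^^^^^^
ValueError: max() iterable argument is empty
```

```bash
python3 - <<'E'
from h import *
d=get("side"); h=cv2.cvtColor(d["bgr"],cv2.COLOR_BGR2HSV)
for p in [(405,165),(255,318),(327,163),(250,218),(356,208),(300,170)]: print(p,h[p[1],p[0]])
show(d,"mat",rng(d,(5,70,30),(20,255,255)),(370,140,440,190),5)
show(d,"tray",rng(d,(3,70,20),(20,255,255)),(220,285,295,350),10)
show(d,"coaster",rng(d,(0,0,0),(179,255,60)),(308,148,348,176),8)
show(d,"dish",rng(d,(45,50,10),(90,255,255)),(210,190,290,250),20)
show(d,"tin",rng(d,(14,100,100),(28,255,255)),(340,195,370,218),74)
t=get("top")
for n,P in dict(mat=(470.4,-292,5),tray=(434.5,311,14),coaster=(639.7,-147.2,8),tin=(440.4,-27.6,76)).items(): print(n,proj(d,P))
E
```

```text
(405, 165) [ 12 109 108]
(255, 318) [ 11 122 109]
(327, 163) [150   5  54]
(250, 218) [66 75 82]
(356, 208) [ 18 133 125]
(300, 170) [ 10  11 145]
mat px 404.6 165.8 rect [ 466.6 -287.2] [135.1  82.4] long-axis yaw 162.6 centroid 466.4 -287.4 circ [ 466.8 -286.8] 76.7
tray px 255.6 318.4 rect [430.8 315.3] [110.8  76. ] long-axis yaw 1.8 centroid 430.6 315.3 circ [431.  316.6] 65.3
coaster px 327.0 162.8 rect [ 634. -141.] [81.  75.2] long-axis yaw 132.7 centroid 634.8 -141.6 circ [ 635.4 -140.9] 41.8
dish px 249.2 219.2 rect [637.9 149.2] [143.3 143.2] long-axis yaw 42.7 centroid 638.3 148.2 circ [637.8 148.9] 73.2
tin px 355.6 207.6 rect [437.7 -25.4] [28.  27.1] long-axis yaw 132.6 centroid 437.4 -25.1 circ [437.7 -24.9] 15.1
mat [[404.04157071 163.66745944]]
tray [[255.33592365 314.39657022]]
coaster [[327.0095027  160.72008569]]
tin [[355.29486758 205.82154386]]
```

```bash
python3 - <<'E'
from h import *
delta((439,-26,150),90)
p,M,s=tool(); print(M.round(3))
E
```

```text
tcp [ 252.5 -599.   231.2] xaxis [-0.  0. -1.] tool y yaw deg -67.1 w 85.4 t 0.45 F [ 0.5 -0.1  0.9]
shift units x,y,z [  2.03 -11.39  -9.86]
world yaw err -22.9 turn units about tool x (down => -) 3.81
[[-0.     0.388 -0.921]
 [ 0.    -0.921 -0.388]
 [-1.    -0.    -0.   ]]
```

>>> drive_tool --rows '[[[85,0,-0.9,-0.8,0],[85,0,-0.9,-0.8,0],[85,0,-0.9,-0.8,0],[85,0,-0.9,-0.8,0],[85,0,-0.9,-0.8,0],[85,0,-0.9,-0.8,0],[85,0,-0.9,-0.8,0],[85,0,-0.9,-0.8,0],[85,0,-0.9,-0.8,0],[85,0,-0.9,-0.8,0],[85,0,0,0,1],[85,0,0,0,1]]]'

```text
time: 1.95
tool_pos: [407.7, -142.3, 231.6]
ee_rot: [0.704, 0.066, -0.704, 0.067]
contact_force: [0.1, 0.6, 0.1]
width: 85.2
```

```bash
python3 - <<'E'
from h import *
delta((439,-26,190),90)
E
```

```text
tcp [ 407.7 -142.3  231.6] xaxis [ 0.    -0.001 -1.   ] tool y yaw deg -79.2 w 85.2 t 1.95 F [0.1 0.6 0.1]
shift units x,y,z [ 1.04 -2.71 -1.31]
world yaw err -10.8 turn units about tool x (down => -) 1.79
```

>>> drive_tool --rows '[[[85,0.3,-0.9,-0.4,0],[85,0.3,-0.9,-0.4,0],[85,0.4,-0.9,-0.5,0],[85,0,0,0,0.9],[85,0,0,0,0.9],[85,0,0,0,0]]]'

```text
time: 2.7
tool_pos: [438.3, -27.1, 191.4]
ee_rot: [0.707, 0.001, -0.707, 0.001]
contact_force: [0.3, 0.4, 1.0]
width: 84.7
```

```bash
python3 - <<'E'
from h import *
delta((439,-26,62),90)
d=get("wrist","w1"); crop(d,160,80,480,320,2.5,"w1c")
t=get("top"); crop(t,270,160,400,280,5,"t1c")
E
```

```text
tcp [438.3 -27.1 191.4] xaxis [ 0. -0. -1.] tool y yaw deg -89.9 w 84.7 t 2.7 F [0.3 0.4 1. ]
shift units x,y,z [ 3.23 -0.03 -0.02]
world yaw err -0.1 turn units about tool x (down => -) 0.02
```

View pics/w1.png

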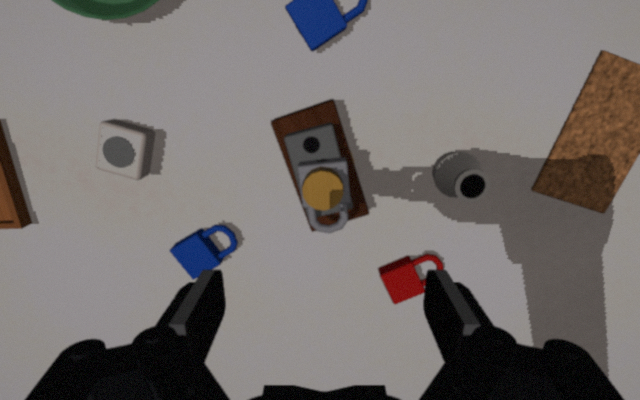

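```bash
python3 - <<'E'
from h import *
d=get("wrist"); h=cv2.cvtColor(d["bgr"],cv2.COLOR_BGR2HSV)
for p in [(322,190),(575,150),(296,118),(340,225),(330,150)]: print(p,h[p[1],p[0]])
show(d,"tin",rng(d,(14,120,70),(28,255,255)),(295,160,350,215),76)
show(d,"mat",rng(d,(8,110,45),(20,255,255)),(520,40,640,225),5)
m=rng(d,(0,90,0),(14,255,90))
show(d,"case",m,(265,90,372,235),24)
for T in [(440.4,-27.6,76),(437.4,-25.2,76)]: print(proj(d,T))
crop(d,240,80,400,250,4.5,"w1c")
E
```

```text
(322, 190) [ 18 162 134]
(575, 150) [ 13 138 116]
(296, 118) [ 13 189  54]
(340, 225) [138  12 107]
(330, 150) [15  7 76]
tin px 322.1 189.7 rect [441.2 -25.5] [31.1 30.4] long-axis yaw 0.1 centroid 441.0 -25.6 circ [440.8 -25.5] 15.9
mat px 596.6 137.3 rect [ 471.  -288.5] [133.8  83.2] long-axis yaw 163.4 centroid 466.0 -282.8 circ [ 470.9 -288.6] 77.4
case px 321.0 142.9 rect [444.7 -24.9] [108.3  56.4] long-axis yaw 19.0 centroid 463.9 -26.3 circ [444.5 -25. ] 59.3
[[324.78000002 190.83217103]]
[[321.62464944 194.57165522]]
```

View pics/w1c.png

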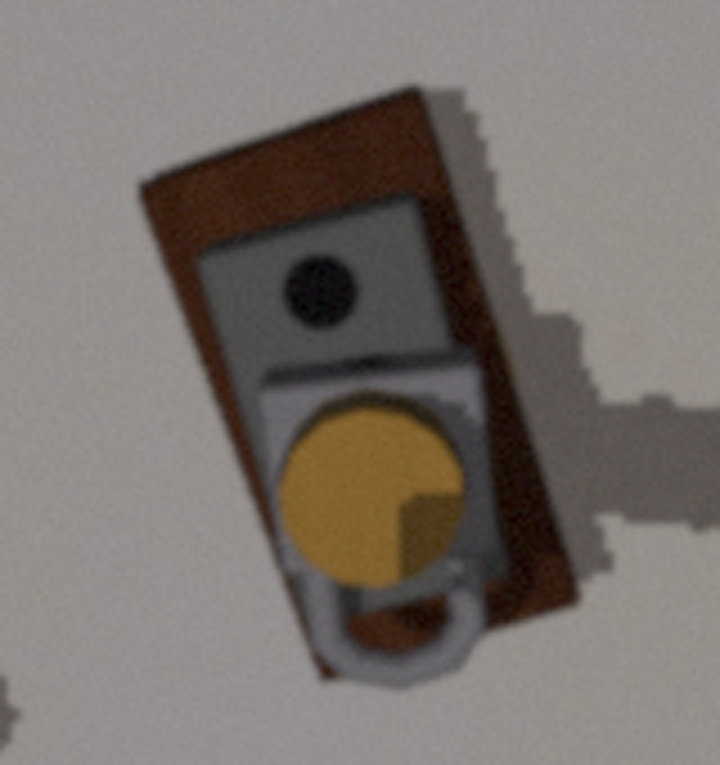

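>>> drive_tool --rows '[[[60,0.8,0,-0.05,0],[60,0.8,0,0,0],[60,0.8,0,0,0],[60,0.5,0,0,0],[60,0.3,0,0,0],[60,0,0,0,0]]]'

```text
time: 3.6
tool_pos: [439.9, -27.2, 62.9]
ee_rot: [-0.707, -0.0, 0.708, -0.0]
contact_force: [0.2, 0.4, 0.0]
width: 59.7
```

```bash
python3 - <<'E'
from h import *
delta((440.5,-26,63),90)
d=get("wrist","w2"); d=get("side"); crop(d,280,120,440,250,4.5,"s2c")
E
```

```text
tcp [439.9 -27.2  62.9] xaxis [-0.001  0.    -1.   ] tool y yaw deg -89.9 w 59.7 t 3.6 F [0.2 0.4 0. ]
shift units x,y,z [-0.   -0.03 -0.01]
world yaw err -0.1 turn units about tool x (down => -) 0.01
```

View pics/w2.png

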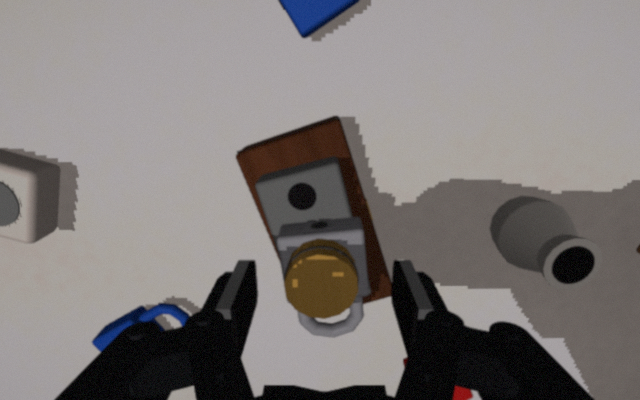

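View pics/s2c.png

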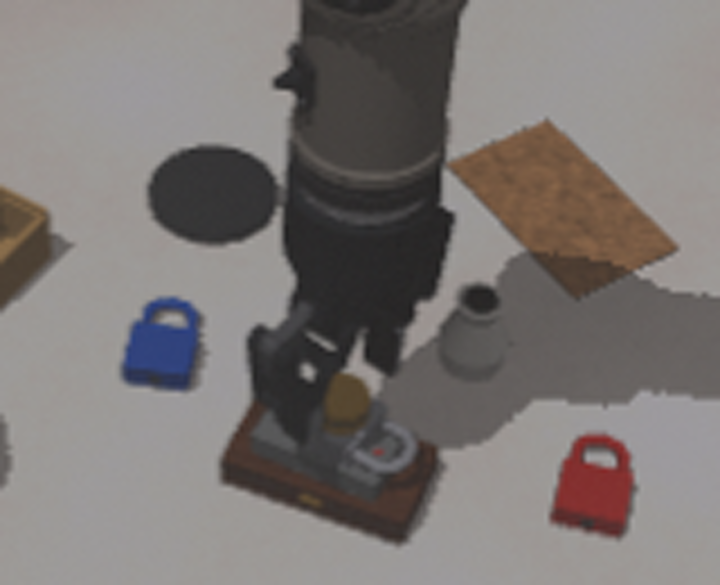

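>>> drive_tool --rows '[[[60,0,-0.03,0,0],[36,0,0,0,0],[28,0,0,0,0],[26,0,0,0,0],[26,0,0,0,0],[26,0,0,0,0]]]' --force 30

```text
time: 4.45
tool_pos: [440.7, -26.0, 63.9]
ee_rot: [0.707, 0.0, -0.707, 0.0]
contact_force: [-1.7, -0.0, 6.4]
width: 30.7
```

```bash
python3 - <<'E'
from h import *
delta((440.5,-26,63),90)
d=get("wrist","w3")
E
```

```text
tcp [440.7 -26.   63.9] xaxis [ 0.001 -0.    -1.   ] tool y yaw deg -89.9 w 30.7 t 4.45 F [-1.7 -0.   6.4]
shift units x,y,z [0.02 0.   0.  ]
world yaw err -0.1 turn units about tool x (down => -) 0.01
```

View pics/w3.png

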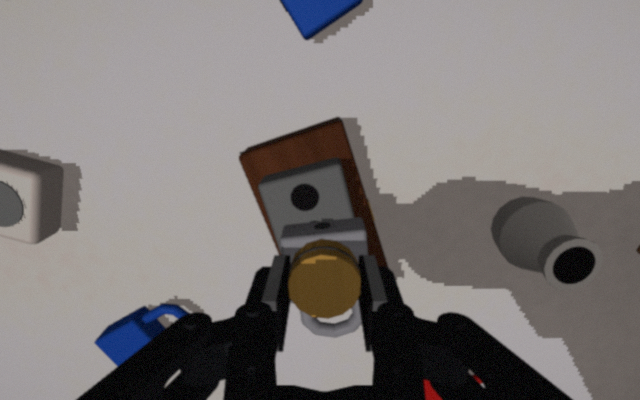

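>>> drive_tool --rows '[[[26,-0.1,0,0,0],[26,-0.4,0,0,0],[26,-0.8,0,0,0],[26,-0.7,0,0,0],[26,0,0.6,-0.8,0],[26,0,0.6,-0.8,0],[26,0,0.6,-0.8,0],[26,0,0.6,-0.8,0],[26,0,0,0,0]]]'

```text
time: 5.62
tool_pos: [570.2, -124.3, 144.0]
ee_rot: [0.708, -0.001, -0.706, -0.001]
contact_force: [-1.1, 0.7, -0.4]
width: 30.8
```

```bash
python3 - <<'E'
from h import *
delta((638.3,-145,12),90)
d=get("wrist","w4"); 
try: show(d,"coaster",rng(d,(0,0,0),(179,255,75)),(250,40,470,240),8)
except Exception as e: print(e)
E
```

```text
tcp [ 570.2 -124.3  144. ] xaxis [ 0.002 -0.001 -1.   ] tool y yaw deg -90.1 w 30.8 t 5.62 F [-1.1  0.7 -0.4]
shift units x,y,z [ 3.3   0.51 -1.7 ]
world yaw err 0.1 turn units about tool x (down => -) -0.02
coaster px 351.7 93.6 rect [ 640.3 -145.5] [81.8 79.4] long-axis yaw 89.9 centroid 640.8 -145.3 circ [ 640.9 -145.3] 41.2
```

View pics/w4.png

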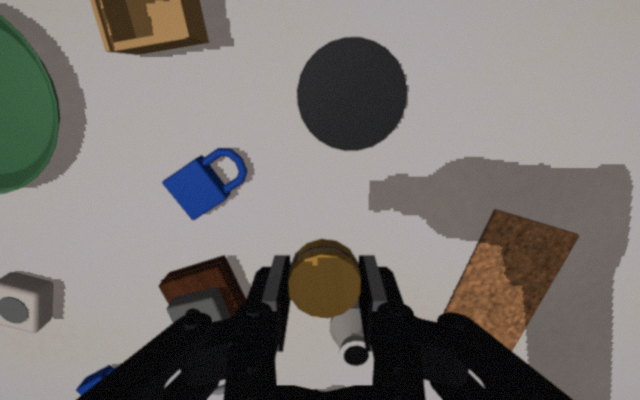

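>>> drive_tool --rows '[[[26,0,0.27,-0.9,0],[26,0,0.25,-0.85,0],[26,0.8,0,0,0],[26,0.8,0,0,0],[26,0.8,0,0,0],[26,0.5,0,0,0],[26,0.2,0,0,0],[26,0.1,0,0,0],[26,0,0,0,0]]]'

```text
time: 6.8
tool_pos: [639.0, -142.6, 16.1]
ee_rot: [0.708, 0.0, -0.707, 0.0]
contact_force: [0.2, -0.1, 0.9]
width: 30.9
```

```bash
python3 - <<'E'
from h import *
delta((640,-145.5,12),90)
d=get("wrist","w5"); show(d,"coaster",rng(d,(0,0,0),(179,255,75)),(200,140,450,240),8)
E
```

```text
tcp [ 639.  -142.6   16.1] xaxis [ 0.001 -0.    -1.   ] tool y yaw deg -89.9 w 30.9 t 6.8 F [ 0.2 -0.1  0.9]
shift units x,y,z [ 0.1   0.07 -0.03]
world yaw err -0.1 turn units about tool x (down => -) 0.01
coaster px 330.5 211.2 rect [ 667.8 -145.4] [78.8 31.7] long-axis yaw 90.0 centroid 665.3 -145.3 circ [ 652.  -145.4] 39.4
```

View pics/w5.png

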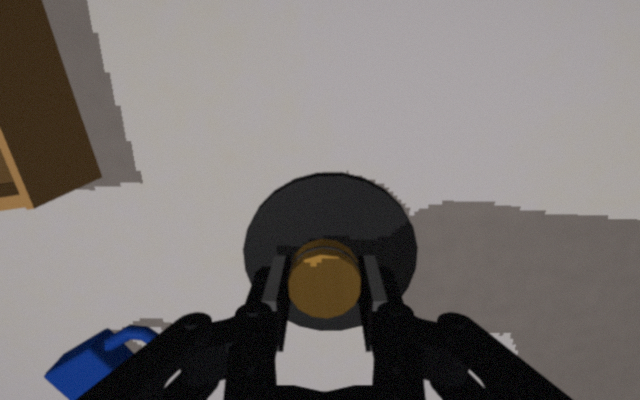

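>>> drive_tool --rows '[[[26,0.05,0.07,-0.02,0],[26,0.04,0,0,0],[26,0,0,0,0]]]'

```text
time: 7.22
tool_pos: [639.5, -145.9, 12.0]
ee_rot: [0.707, -0.0, -0.707, 0.0]
contact_force: [-0.1, -0.8, 1.0]
width: 30.5
```

>>> drive_tool --rows '[[[26,0.02,0,0,0],[26,0,0,0,0]]]'

```text
time: 7.48
tool_pos: [639.5, -145.9, 12.0]
ee_rot: [0.707, -0.0, -0.707, 0.001]
contact_force: [-2.1, 0.2, 6.2]
width: 30.5
```

Contact with the coaster; release gently.

>>> drive_tool --rows '[[[34,0,0,0,0],[42,0,0,0,0],[60,0,0,0,0],[60,0,0,0,0],[60,-0.5,0,0,0],[60,-0.8,0,0,0],[60,-0.8,0,0,0],[60,-0.8,0,0,0],[60,-0.3,0,0.9,0],[60,-0.3,0,0.9,0],[60,0,0,0,0]]]'

```text
time: 8.85
tool_pos: [565.9, -146.2, 153.4]
ee_rot: [0.708, -0.001, -0.706, 0.001]
contact_force: [0.5, 0.5, 0.2]
width: 60.1
```

```bash
python3 - <<'E'
from h import *
delta((440,-26,190),90)
d=get("wrist","w6"); show(d,"coaster",rng(d,(0,0,0),(179,255,75))|rng(d,(14,120,70),(28,255,255)),(230,20,430,220),8)
show(d,"tin",rng(d,(14,120,70),(28,255,255)),(230,20,430,220),24)
E
```

```text
tcp [ 565.9 -146.2  153.4] xaxis [ 0.002 -0.002 -1.   ] tool y yaw deg -90.0 w 60.1 t 8.85 F [0.5 0.5 0.2]
shift units x,y,z [-0.93 -3.    3.15]
world yaw err 0.0 turn units about tool x (down => -) -0.0
coaster px 323.0 87.2 rect [ 641.  -145.4] [81.7 81.5] long-axis yaw 45.0 centroid 640.9 -145.5 circ [ 641.  -145.5] 41.3
tin px 323.1 92.5 rect [ 639.1 -145.6] [31.8 31. ] long-axis yaw 178.9 centroid 639.1 -145.6 circ [ 639.2 -145.6] 16.0
```

View pics/w6.png

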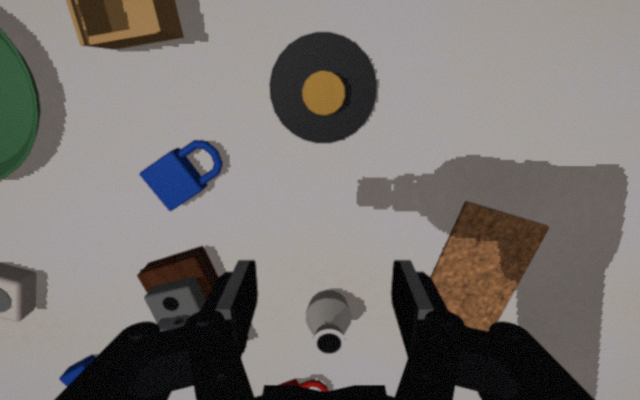

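>>> drive_tool --rows '[[[75,-0.2,-0.75,0.8,0],[75,-0.2,-0.75,0.8,0],[75,-0.2,-0.75,0.8,0],[75,-0.2,-0.75,0.8,0],[75,0,0,0,0]]]'

```text
time: 9.52
tool_pos: [438.7, -23.0, 184.0]
ee_rot: [0.708, 0.002, -0.706, 0.002]
contact_force: [0.6, -0.2, 0.5]
width: 74.8
```

```bash
python3 - <<'E'
from h import *
delta((440,-26,48),90)
d=get("wrist","w7"); crop(d,240,80,400,250,4.5,"w7c")
E
```

```text
tcp [438.7 -23.  184. ] xaxis [ 0.002 -0.001 -1.   ] tool y yaw deg -89.7 w 74.8 t 9.53 F [ 0.6 -0.2  0.5]
shift units x,y,z [ 3.4   0.07 -0.03]
world yaw err -0.3 turn units about tool x (down => -) 0.06
```

View pics/w7c.png

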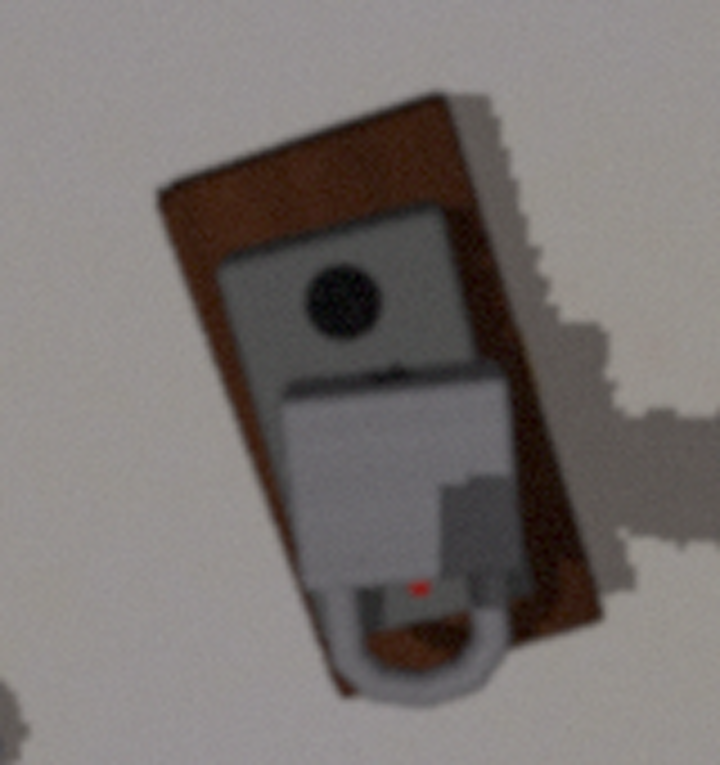

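```bash
python3 - <<'E'
from h import *
d=get("wrist"); f=lambda L:(np.array(L)+.5)/4.5-.5+[240,80]
P=onz(d,f([(287,402),(508,378),(527,577),(306,588)]),60); print(P.round(1),P.mean(0))
for i in range(4):
    e=P[(i+1)%4]-P[i]; print(np.hypot(e[0],e[1]).round(1),np.degrees(np.arctan2(e[1],e[0])).round(1))
Q=onz(d,f([(161,190),(440,95),(603,618),(346,694)]),24); print("case",Q.round(1),Q.mean(0))
for i in range(4):
    e=Q[(i+1)%4]-Q[i]; print(np.hypot(e[0],e[1]).round(1),np.degrees(np.arctan2(e[1],e[0])).round(1))
S=onz(d,f([(220,270),(440,207)]),42); e=S[1]-S[0];print("remote edge",S.round(1),np.hypot(e[0],e[1]).round(1),np.degrees(np.arctan2(e[1],e[0])).round(1))
E
```

```text
[[457.1  -8.4  60. ]
 [461.4 -46.1  60. ]
 [425.3 -50.5  60. ]
 [423.1 -11.3  60. ]] [441.75466954 -29.06591868  60.        ]
37.9 -83.5
36.4 -173.0
39.3 93.2
34.1 4.8
case [[488.5  16.5  24. ]
 [505.8 -35.1  24. ]
 [403.1 -69.9  24. ]
 [386.  -17.6  24. ]] [445.85466018 -26.5104995   24.        ]
54.4 -71.5
108.4 -161.3
55.0 108.1
108.0 18.4
remote edge [[476.6   4.2  42. ]
 [487.8 -34.8  42. ]] 40.5 -74.0
```

>>> drive_tool --rows '[[[75,0.6,0.15,-0.06,0],[75,0.8,0,0,-0.95],[75,0.8,0,0,0],[75,0.7,0,0,0],[75,0.4,0,0,0],[75,0,0,0,0]]]'

```text
time: 10.38
tool_pos: [441.3, -31.8, 50.0]
ee_rot: [-0.705, -0.035, 0.707, -0.035]
contact_force: [-0.1, -0.5, 0.0]
width: 74.8
```

```bash
python3 - <<'E'
from h import *
delta((441.2,-29,49),96)
d=get("wrist","w8")
E
```

```text
tcp [441.3 -31.8  50. ] xaxis [-0.002  0.001 -1.   ] tool y yaw deg -84.3 w 74.8 t 10.38 F [-0.1 -0.5  0. ]
shift units x,y,z [ 0.02 -0.07 -0.  ]
world yaw err 0.3 turn units about tool x (down => -) -0.05
```

View pics/w8.png

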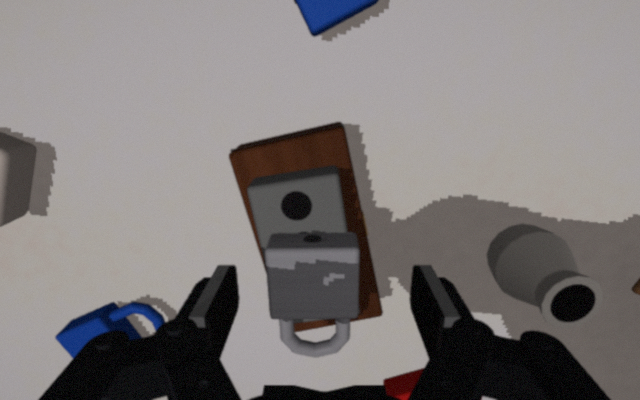

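>>> drive_tool --rows '[[[60,0.02,-0.1,0,0],[48,0,0,0,0],[48,0,0,0,0]]]' --force 40

```text
time: 10.8
tool_pos: [441.4, -27.6, 50.6]
ee_rot: [0.707, 0.035, -0.706, 0.036]
contact_force: [-0.1, 0.3, 0.4]
width: 48.0
```

```bash
python3 - <<'E'
from h import *
delta((441.2,-29,49),96)
d=get("wrist","w9")
E
```

```text
tcp [441.4 -27.6  50.6] xaxis [ 0.001 -0.    -1.   ] tool y yaw deg -84.2 w 48.0 t 10.8 F [-0.1  0.3  0.4]
shift units x,y,z [0.04 0.04 0.01]
world yaw err 0.2 turn units about tool x (down => -) -0.04
```

View pics/w9.png

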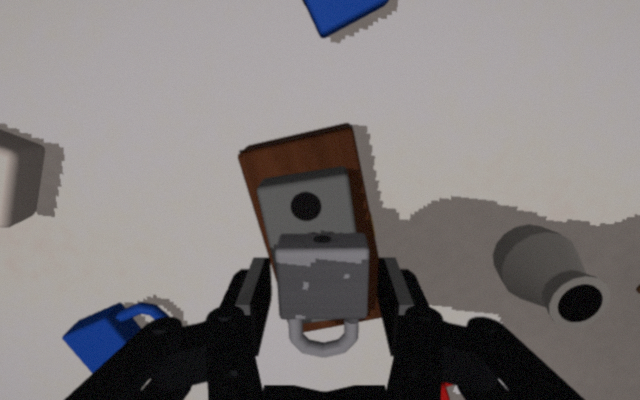

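>>> drive_tool --rows '[[[48,0,-0.02,0,0],[40,0,0,0,0],[34,0,0,0,0],[34,0,0,0,0],[34,0,0,0,0],[34,-0.1,0,0,0],[34,-0.2,0,0,0],[34,0,0,0,0]]]'

```text
time: 11.85
tool_pos: [441.5, -26.8, 62.7]
ee_rot: [0.707, 0.035, -0.706, 0.036]
contact_force: [-0.2, -0.2, -1.0]
width: 38.9
```

```bash
python3 - <<'E'
from h import *
delta((640,147,110),90)
d=get("wrist","w10"); d=get("side"); crop(d,280,120,440,250,4.5,"s10c")
E
```

```text
tcp [441.5 -26.8  62.7] xaxis [ 0.002 -0.    -1.   ] tool y yaw deg -84.3 w 38.9 t 11.85 F [-0.2 -0.2 -1. ]
shift units x,y,z [-1.18 -3.83 -5.37]
world yaw err -5.7 turn units about tool x (down => -) 0.96
```

View pics/w10.png

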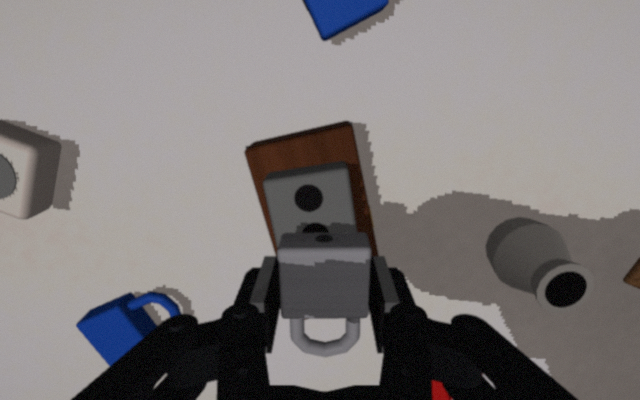

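View pics/s10c.png

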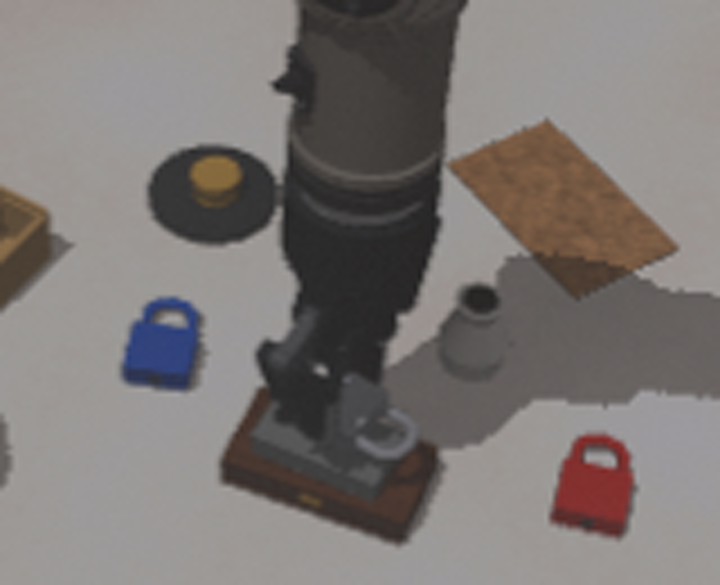

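>>> drive_tool --rows '[[[34,-0.4,0,0,0],[34,-0.7,0,0,0],[34,-0.4,-0.5,-0.7,0],[34,0,-0.7,-0.9,0],[34,0,-0.7,-0.9,0],[34,0,-0.7,-0.9,0],[34,0,-0.7,-0.9,0],[34,0,0,0,0]]]'

```text
time: 12.95
tool_pos: [600.8, 126.0, 123.1]
ee_rot: [0.707, 0.038, -0.705, 0.036]
contact_force: [0.2, 0.3, -1.2]
width: 39.0
```

```bash
python3 - <<'E'
from h import *
delta((652,147,60))
d=get("wrist","w11"); show(d,"dish",rng(d,(45,60,10),(90,255,255)),(200,0,460,260),20)
print(proj(d,(641,146.5,5)))
E
```

```text
tcp [600.8 126.  123.1] xaxis [ 0.002  0.004 -1.   ] tool y yaw deg -84.0 w 39.0 t 12.95 F [ 0.2  0.3 -1.2]
shift units x,y,z [ 1.58 -0.38 -1.32]
dish px 301.1 129.8 rect [642.2 145.3] [145.9 142.7] long-axis yaw 179.7 centroid 642.3 146.9 circ [641.7 147.4] 73.7
[[302.7277455 137.9172543]]
```

View pics/w11.png

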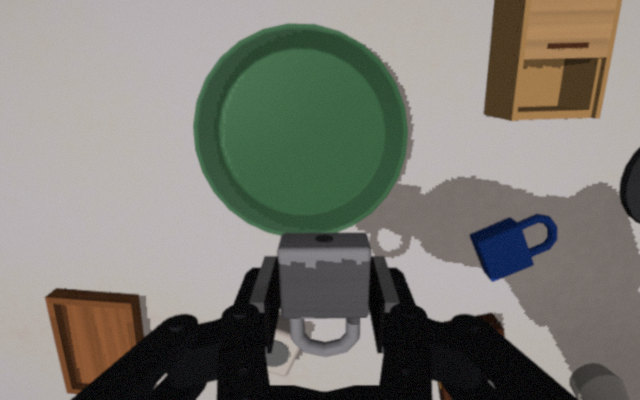

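>>> drive_tool --rows '[[[34,0,-0.19,-0.68,0],[34,0,-0.19,-0.68,0],[34,0.8,0,0,0],[34,0.8,0,0,0],[34,0.6,0,0,0],[34,0.3,0,0,0],[34,0.1,0,0,0],[34,0,0,0,0]]]'

```text
time: 14.0
tool_pos: [651.9, 142.2, 18.9]
ee_rot: [0.707, 0.035, -0.706, 0.035]
contact_force: [-0.1, 0.0, -1.1]
width: 39.2
```

```bash
python3 - <<'E'
from h import *
delta((653,147,14))
E
```

```text
tcp [651.9 142.2  18.9] xaxis [ 0.001  0.    -1.   ] tool y yaw deg -84.3 w 39.2 t 14.0 F [-0.1  0.  -1.1]
shift units x,y,z [ 0.12 -0.12 -0.04]
```

>>> drive_tool --rows '[[[34,0,-0.1,0,0],[34,0.06,0,0,0],[34,0.05,0,0,0],[34,0.02,0,0,0],[34,0,0,0,0]]]'

```text
time: 14.62
tool_pos: [651.2, 146.4, 13.6]
ee_rot: [0.706, 0.035, -0.706, 0.036]
contact_force: [-2.4, -0.9, 4.9]
width: 38.9
```

Touching the dish floor; release and look.

>>> drive_tool --rows '[[[42,0,0,0,0],[48,0,0,0,0],[52,0,0,0,0],[52,0,0,0,0],[52,-0.5,0,0,0],[52,-0.8,0,0,0],[52,-0.8,0,0,0],[52,-0.6,0,0.6,0],[52,0,0,0.8,0],[52,0,0,0,0]]]'

```text
time: 15.88
tool_pos: [593.9, 140.9, 122.6]
ee_rot: [0.706, 0.036, -0.706, 0.036]
contact_force: [0.2, 0.1, 0.7]
width: 52.1
```

```bash
python3 - <<'E'
from h import *
delta((443,-26,190),106)
d=get("wrist","w12")
E
```

```text
tcp [593.9 140.9 122.6] xaxis [ 0.001 -0.001 -1.   ] tool y yaw deg -84.2 w 52.1 t 15.88 F [0.2 0.1 0.7]
shift units x,y,z [-1.68  3.77  4.17]
world yaw err 10.2 turn units about tool x (down => -) -1.7
```

View pics/w12.png

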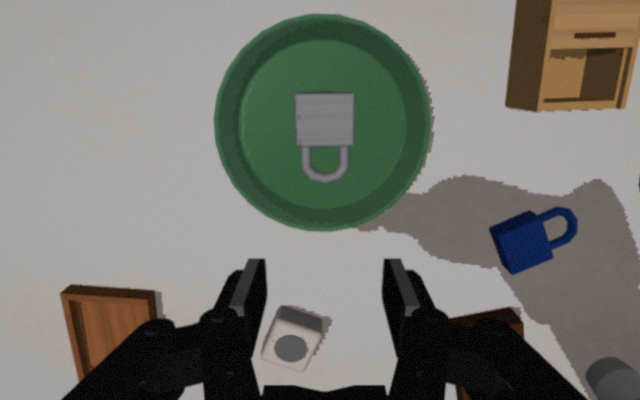

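>>> drive_tool --rows '[[[75,-0.4,0.75,0.83,0],[75,-0.4,0.75,0.83,0],[75,-0.4,0.75,0.83,0],[75,-0.4,0.75,0.83,0],[75,-0.1,0.75,0.83,0],[75,0,0,0,-0.85],[75,0,0,0,-0.85],[75,0,0,0,0]]]'

```text
time: 16.92
tool_pos: [446.4, -25.2, 189.7]
ee_rot: [0.701, 0.098, -0.7, 0.098]
contact_force: [-0.2, 0.3, -0.2]
width: 74.9
```

```bash
python3 - <<'E'
from h import *
delta((443,-26,35),106)
d=get("wrist","w13"); crop(d,220,80,420,260,4,"w13c")
E
```

```text
tcp [446.4 -25.2 189.7] xaxis [ 0.002  0.    -1.   ] tool y yaw deg -74.1 w 74.9 t 16.93 F [-0.2  0.3 -0.2]
shift units x,y,z [ 3.87 -0.01  0.09]
world yaw err 0.1 turn units about tool x (down => -) -0.02
```

View pics/w13c.png

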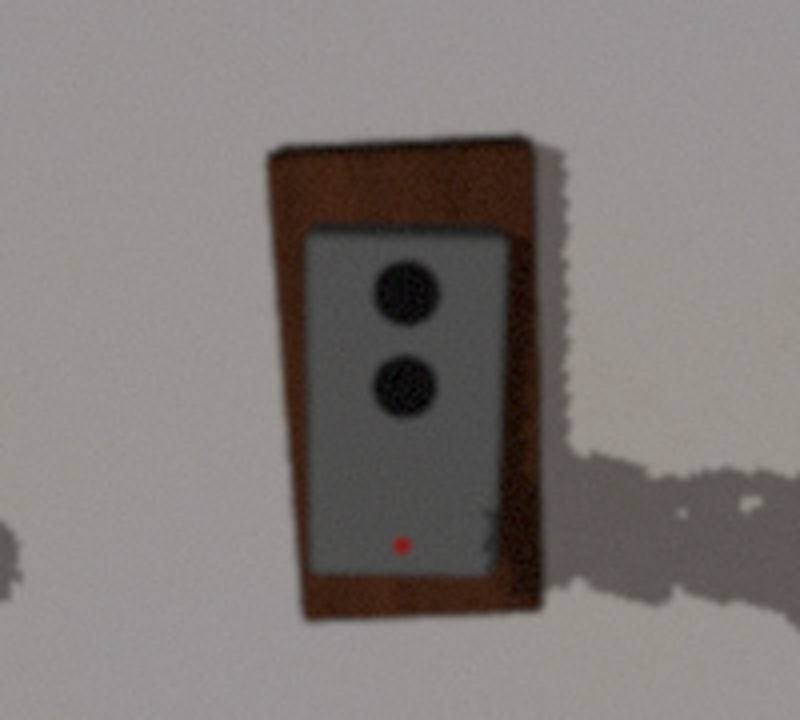

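```bash
python3 - <<'E'
from h import *
d=get("wrist"); f=lambda L:(np.array(L)+.5)/4-.5+[220,80]
def q(n,L,z):
    P=onz(d,f(L),z); print(n,P.mean(0).round(1))
    for i in range(4):
        e=P[(i+1)%4]-P[i]; print(np.hypot(e[0],e[1]).round(1),np.degrees(np.arctan2(e[1],e[0])).round(1))
q("remote",[(306,238),(508,235),(497,576),(308,574)],42)
q("case",[(270,155),(530,147),(541,607),(306,617)],24)
show(d,"case",rng(d,(0,60,0),(20,255,110))|rng(d,(0,0,0),(179,255,100)),(275,110,358,240),24)
E
```

```text
remote [444.6 -22.6  42. ]
41.1 -73.3
75.2 -164.8
41.7 105.2
74.2 14.7
case [444.1 -24.4  24. ]
55.2 -72.4
106.7 -161.3
55.6 108.5
107.6 18.5
case px 323.9 172.5 rect [445.3 -25.5] [110.9  60.2] long-axis yaw 18.4 centroid 445.6 -25.2 circ [444.7 -24.3] 61.0
```

```bash
python3 - <<'E'
from h import *
delta((444,-23,36),105.3)
E
```

```text
tcp [446.  -25.1 189.3] xaxis [ 0.001  0.    -1.   ] tool y yaw deg -74.1 w 74.8 t 17.02 F [-0.6 -0.4  0.6]
shift units x,y,z [ 3.83 -0.06  0.04]
world yaw err -0.6 turn units about tool x (down => -) 0.1
```

>>> drive_tool --rows '[[[75,0.8,-0.06,0.04,0.1],[75,0.8,0,0,0],[75,0.8,0,0,0],[60,0.8,0,0,0],[50,0.4,0,0,0],[50,0.2,0,0,0],[50,0,0,0,0]]]' --force 40

```text
time: 17.9
tool_pos: [443.4, -23.2, 37.1]
ee_rot: [0.701, 0.094, -0.701, 0.094]
contact_force: [0.7, -0.3, 0.5]
width: 50.2
```

```bash
python3 - <<'E'
from h import *
delta((444,-23,36),105.3)
d=get("wrist","w14"); d=get("side"); crop(d,280,120,440,250,4.5,"s14c")
E
```

```text
tcp [443.4 -23.2  37.1] xaxis [ 0. -0. -1.] tool y yaw deg -74.7 w 50.2 t 17.9 F [ 0.7 -0.3  0.5]
shift units x,y,z [ 0.03 -0.   -0.01]
world yaw err -0.0 turn units about tool x (down => -) 0.01
```

View pics/w14.png

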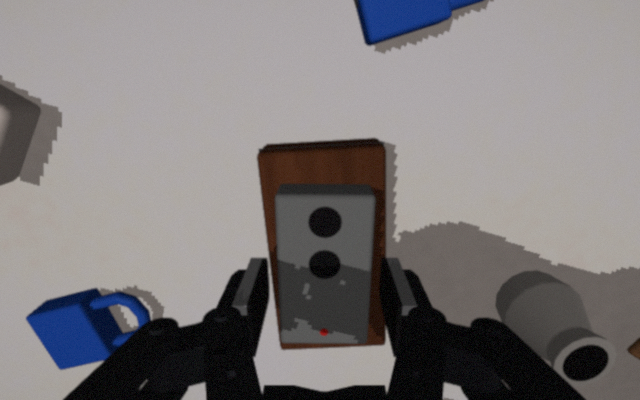

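View pics/s14c.png

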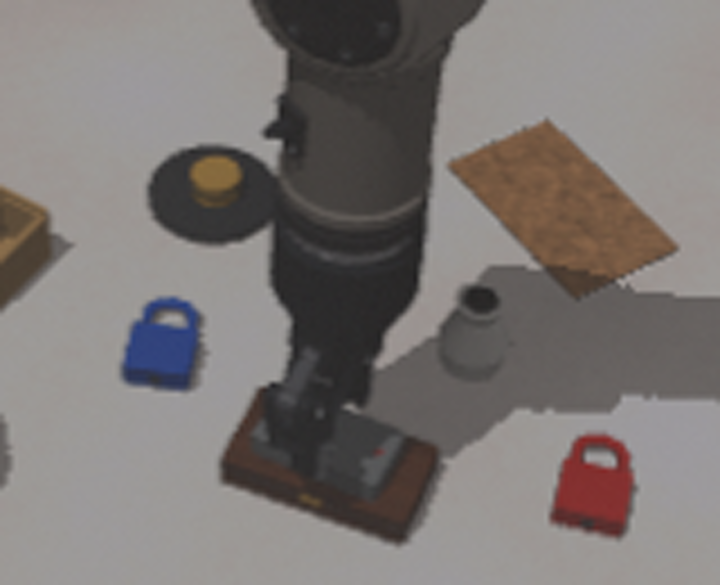

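>>> drive_tool --rows '[[[42,0.03,0,0,0],[36,0,0,0,0],[36,0,0,0,0],[36,0,0,0,0],[36,-0.1,0,0,0],[36,-0.3,0,0,0],[36,-0.3,0,0,0],[36,0,0,0,0]]]'

```text
time: 19.0
tool_pos: [444.2, -23.3, 65.0]
ee_rot: [0.702, 0.094, -0.7, 0.095]
contact_force: [0.9, 0.3, -0.5]
width: 39.9
```

```bash
python3 - <<'E'
from h import *
delta((434,312,80),91.6)
d=get("wrist","w15"); d=get("side"); crop(d,280,120,440,250,4.5,"s15c")
E
```

```text
tcp [444.2 -23.3  65. ] xaxis [ 0.003 -0.001 -1.   ] tool y yaw deg -74.7 w 39.9 t 19.0 F [ 0.9  0.3 -0.5]
shift units x,y,z [-0.38 -8.15 -1.97]
world yaw err -13.7 turn units about tool x (down => -) 2.29
```

View pics/w15.png

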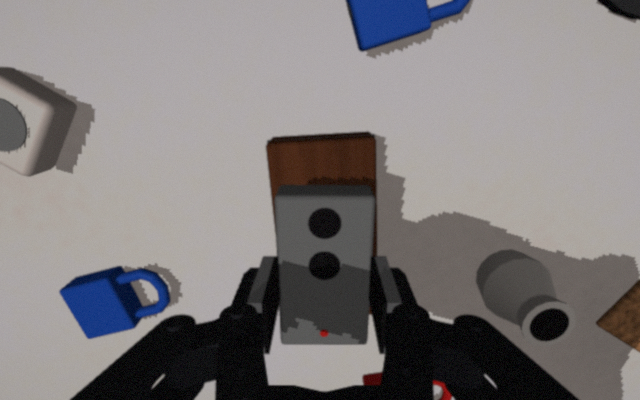

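View pics/s15c.png

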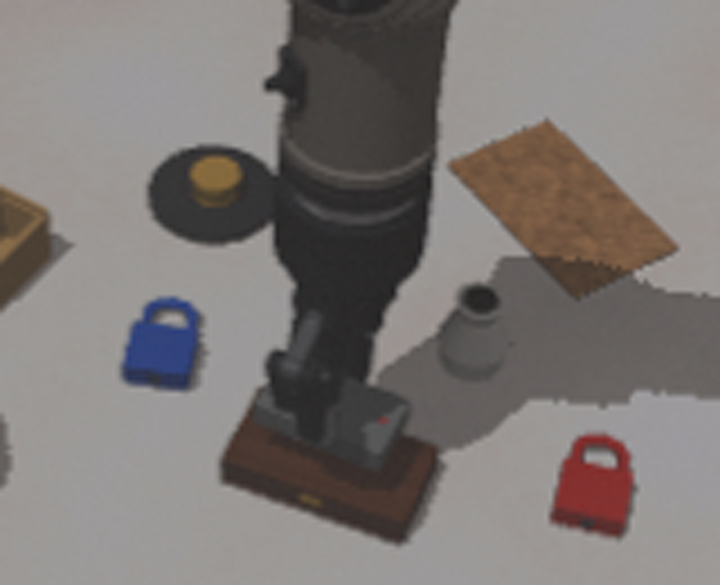

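>>> drive_tool --rows '[[[36,-0.5,0,0,0],[36,-0.8,-0.3,-0.1,0],[36,-0.2,-0.8,-0.2,0],[36,0,-0.9,-0.22,0],[36,0,-0.9,-0.22,0],[36,0,-0.9,-0.22,0],[36,0,-0.9,-0.22,0],[36,0,-0.9,-0.22,0],[36,0,-0.9,-0.22,0],[36,0,0,0,0.8],[36,0,0,0,0.8],[36,0,0,0,0.7]]]'

```text
time: 20.6
tool_pos: [436.2, 244.5, 123.0]
ee_rot: [-0.707, -0.009, 0.708, -0.009]
contact_force: [0.2, 0.1, -0.3]
width: 40.3
```

```bash
python3 - <<'E'
from h import *
delta((434,312,80),91.6)
d=get("wrist","w16")
E
```

```text
tcp [436.2 244.5 123. ] xaxis [-0.001 -0.001 -1.   ] tool y yaw deg -88.6 w 40.3 t 20.6 F [ 0.2  0.1 -0.3]
shift units x,y,z [ 1.07 -1.69  0.01]
world yaw err 0.2 turn units about tool x (down => -) -0.03
```

View pics/w16.png

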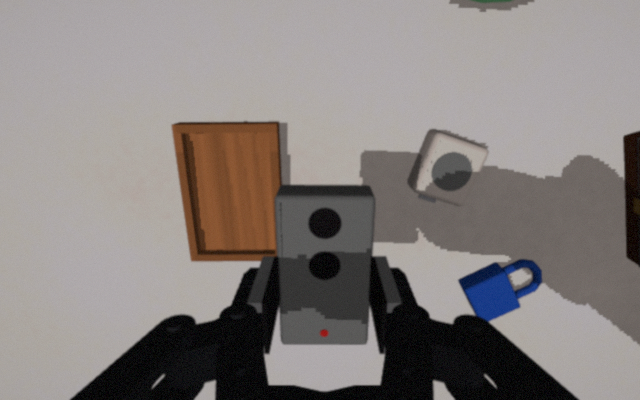

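```bash
python3 - <<'E'
from h import *
d=get("wrist"); crop(d,160,100,300,280,4,"w16c")
P=onz(d,[(174,123.5),(279.5,122),(193,261)],14); print(P.round(1),(P[1]+P[2])/2, np.degrees(np.arctan2(*(P[0]-P[2])[1::-1])), np.linalg.norm(P[0]-P[1]),np.linalg.norm(P[0]-P[2]))
E
```

```text
[[487.3 350.7  14. ]
 [489.8 276.8  14. ]
 [378.9 348.   14. ]] [434.36771551 312.39433623  14.        ] 1.4526735040458025 73.98752427662994 108.42460251976999
```

View pics/w16c.png

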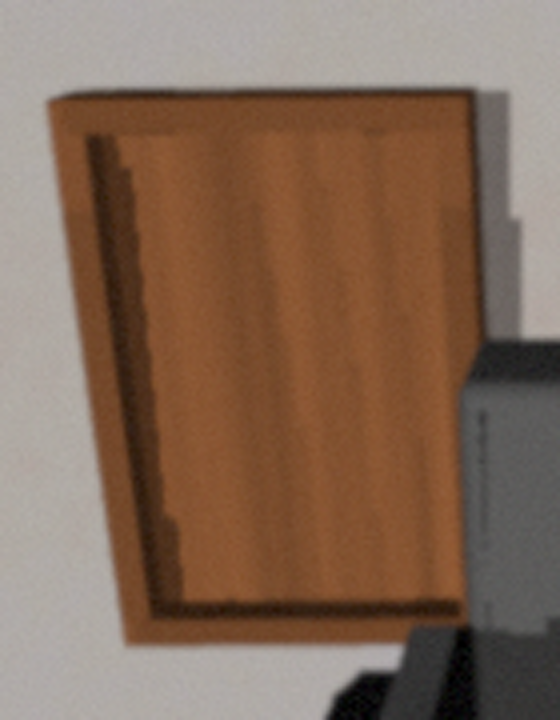

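>>> drive_tool --rows '[[[36,0,-0.85,0,0],[36,0,-0.85,0,0],[36,0.8,0,0,0],[36,0.8,0,0,0],[36,0.5,0,0,0],[36,0.2,0,0,0],[36,0,0,0,0]]]'

```text
time: 21.58
tool_pos: [434.9, 312.6, 31.7]
ee_rot: [-0.707, -0.01, 0.707, -0.01]
contact_force: [0.7, -0.4, 0.2]
width: 39.9
```

```bash
python3 - <<'E'
from h import *
delta((434,312,18),91.6)
d=get("wrist","w17")
E
```

```text
tcp [434.9 312.6  31.7] xaxis [-0. -0. -1.] tool y yaw deg -88.4 w 39.9 t 21.57 F [ 0.7 -0.4  0.2]
shift units x,y,z [0.34 0.01 0.02]
world yaw err 0.0 turn units about tool x (down => -) -0.01
```

View pics/w17.png

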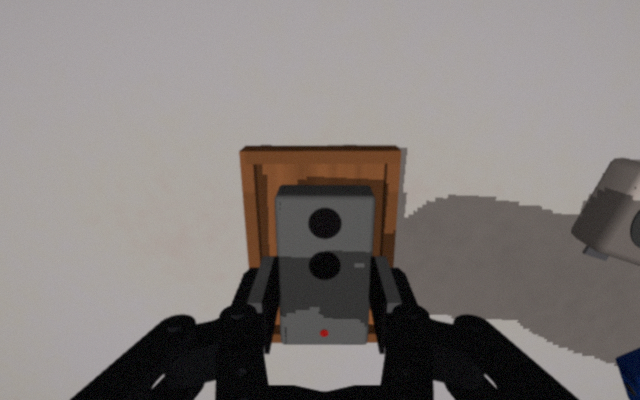

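>>> drive_tool --rows '[[[36,0.2,-0.02,0,0],[36,0.08,0,0,0],[36,0.05,0,0,0],[36,0,0,0,0]]]'

```text
time: 22.12
tool_pos: [434.8, 313.3, 18.8]
ee_rot: [0.707, 0.009, -0.707, 0.01]
contact_force: [-0.8, -1.0, 3.3]
width: 40.0
```

>>> drive_tool --rows '[[[36,0.02,0,0,0],[36,0,0,0,0]]]'

```text
time: 22.38
tool_pos: [434.8, 313.4, 18.8]
ee_rot: [0.707, 0.009, -0.707, 0.01]
contact_force: [-3.5, -1.6, 10.5]
width: 40.3
```

>>> drive_tool --rows '[[[43,0,0,0,0],[46,0,0,0,0],[48,0,0,0,0],[48,-0.2,0,0,0],[50,-0.6,0,0,0],[60,-0.8,0,0,0],[60,-0.8,0,0.7,0],[60,-0.5,0,0.5,0],[60,0,0,0,0]]]'

```text
time: 23.5
tool_pos: [386.6, 313.2, 135.6]
ee_rot: [0.708, 0.011, -0.706, 0.01]
contact_force: [0.8, -0.7, -0.4]
width: 60.3
```

```bash
python3 - <<'E'
from h import *
delta((444,-25,190),108.4)
d=get("wrist","w18"); crop(d,220,40,420,220,4,"w18c")
E
```

```text
tcp [386.6 313.2 135.6] xaxis [ 0.004  0.001 -1.   ] tool y yaw deg -88.3 w 60.3 t 23.5 F [ 0.8 -0.7 -0.4]
shift units x,y,z [-1.37  8.49 -1.19]
world yaw err 16.7 turn units about tool x (down => -) -2.79
```

View pics/w18.png

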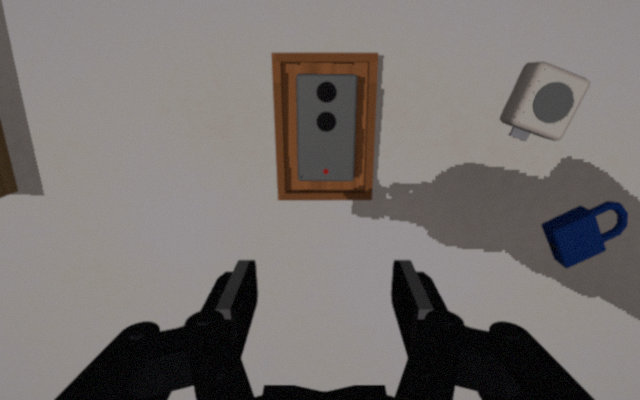

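>>> drive_tool --rows '[[[80,-0.3,0.9,-0.13,0],[80,-0.3,0.9,-0.13,0],[80,-0.3,0.9,-0.13,0],[80,-0.3,0.9,-0.13,0],[80,-0.2,0.9,-0.13,0],[80,0,0.9,-0.13,0],[80,0,0.9,-0.13,0],[80,0,0.9,-0.13,0],[85,0,0.9,-0.13,0],[85,0,0.4,-0.06,-0.9],[85,0,0,0,-0.9],[85,0,0,0,-0.9]]]'

```text
time: 25.05
tool_pos: [445.3, -27.6, 188.7]
ee_rot: [-0.698, -0.11, 0.699, -0.109]
contact_force: [-0.4, -0.1, 0.5]
width: 84.7
```

```bash
python3 - <<'E'
from h import *
delta((444.3,-24.7,10),108.5)
d=get("wrist","w19"); crop(d,220,80,420,260,4,"w19c")
try: show(d,"case",rng(d,(0,70,0),(16,255,110)),(260,100,370,240),24)
except Exception as e: print(e)
E
```

```text
tcp [445.3 -27.6 188.7] xaxis [-0.002  0.    -1.   ] tool y yaw deg -72.2 w 84.7 t 25.05 F [-0.4 -0.1  0.5]
shift units x,y,z [ 4.47 -0.07 -0.01]
world yaw err 0.7 turn units about tool x (down => -) -0.11
case px 320.5 171.1 rect [444.7 -24.3] [109.   56.6] long-axis yaw 18.5 centroid 444.8 -24.3 circ [444.5 -23.5] 59.9
```

View pics/w19.png

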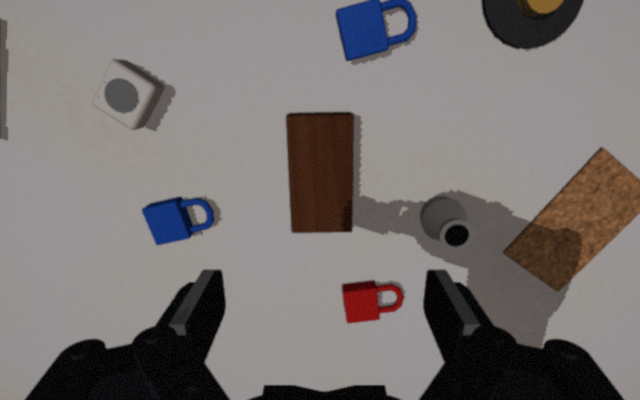

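View pics/w19c.png

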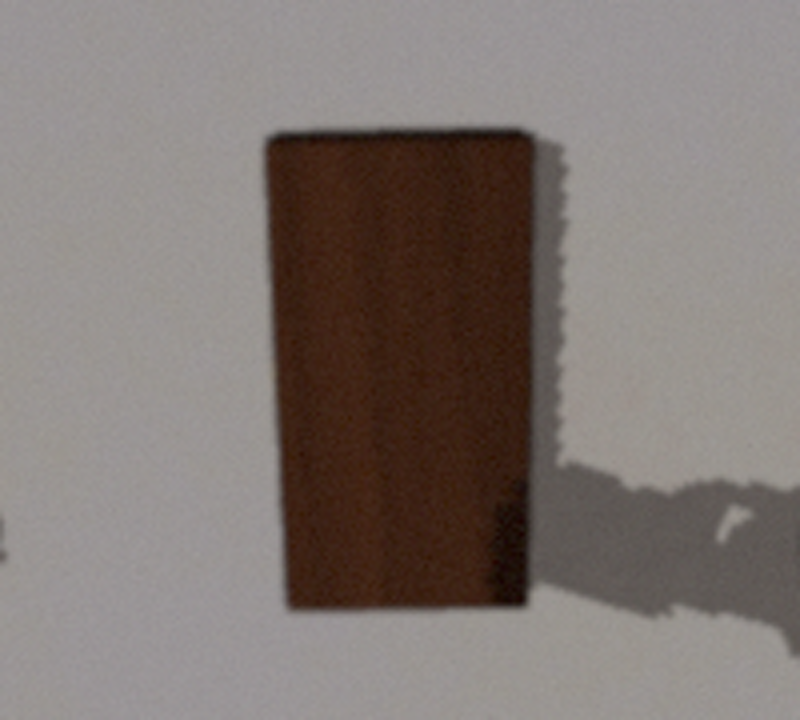

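>>> drive_tool --rows '[[[85,0.8,-0.08,0,-0.1],[85,0.8,0,0,0],[85,0.8,0,0,0],[85,0.8,0,0,0],[75,0.7,0,0,0],[68,0.4,0,0,0],[66,0.1,0,0,0],[66,0,0,0,0]]]'

```text
time: 26.1
tool_pos: [444.7, -23.5, 13.9]
ee_rot: [0.698, 0.113, -0.698, 0.113]
contact_force: [0.1, 0.7, 0.2]
width: 66.1
```

```bash
python3 - <<'E'
from h import *
delta((444.3,-24.7,10),108.5)
d=get("wrist","w20")
E
```

```text
tcp [444.7 -23.5  13.9] xaxis [ 0.001 -0.    -1.   ] tool y yaw deg -71.7 w 66.1 t 26.1 F [0.1 0.7 0.2]
shift units x,y,z [0.1  0.03 0.02]
world yaw err 0.2 turn units about tool x (down => -) -0.03
```

View pics/w20.png

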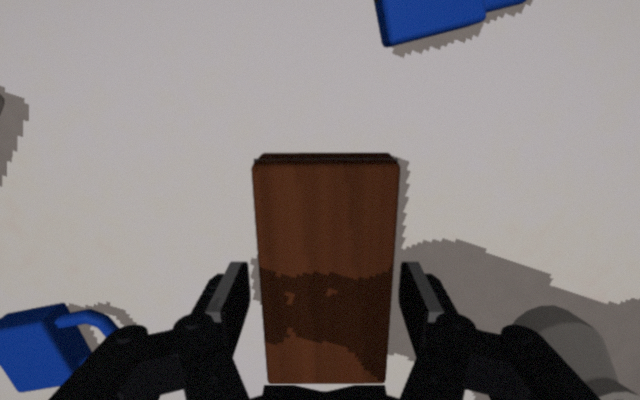

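>>> drive_tool --rows '[[[64,0.08,0,0,0],[58,0,0,0,0],[52,0,0,0,0],[52,0,0,0,0],[52,0,0,0,0],[52,-0.1,0,0,0],[52,-0.3,0,0,0],[52,0,0,0,0]]]' --force 60

```text
time: 27.15
tool_pos: [445.2, -23.4, 27.5]
ee_rot: [0.699, 0.113, -0.697, 0.113]
contact_force: [0.8, -0.1, -1.6]
width: 56.0
```

```bash
python3 - <<'E'
from h import *
delta((470,-289,100),73)
d=get("wrist","w21"); d=get("side"); crop(d,280,120,440,250,4.5,"s21c")
E
```

```text
tcp [445.2 -23.4  27.5] xaxis [ 0.002 -0.    -1.   ] tool y yaw deg -71.7 w 56.0 t 27.15 F [ 0.8 -0.1 -1.6]
shift units x,y,z [-1.81  6.5   1.5 ]
world yaw err -35.3 turn units about tool x (down => -) 5.89
```

View pics/w21.png

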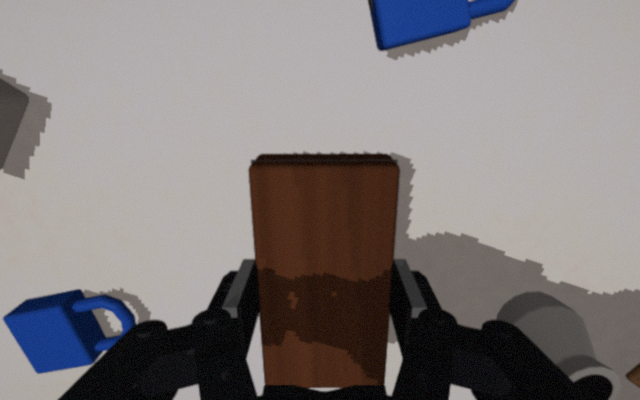

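View pics/s21c.png

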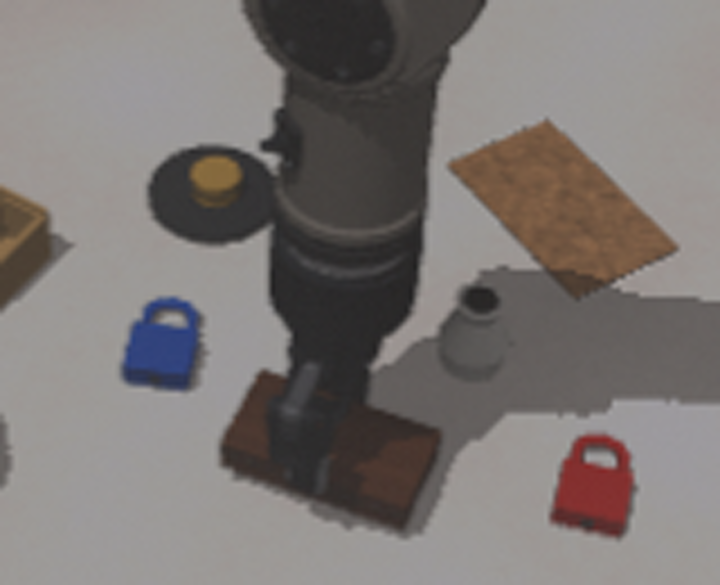

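>>> drive_tool --rows '[[[52,-0.4,0,0,0],[52,-0.8,0,0,0],[52,-0.8,0,0,0],[52,-0.3,0.4,0.1,0],[52,0,0.8,0.3,0],[52,0,0.85,0.4,0],[52,0,0.85,0.4,0],[52,0,0.85,0.4,0],[52,0,0.85,0.4,0],[52,0,0.85,0.4,0],[52,0,0.8,0.3,0],[52,0,0,0,0]]]'

```text
time: 28.75
tool_pos: [419.8, -297.8, 119.3]
ee_rot: [0.699, 0.11, -0.698, 0.112]
contact_force: [-0.9, 0.7, -2.0]
width: 55.8
```

>>> drive_tool --rows '[[[52,0,0,0,0.9],[52,0,0,0,1],[52,0,0,0,1],[52,0,0,0,1],[52,0,0,0,1],[52,0,0,0,0.9],[52,0,0,0,0]]]'

```text
time: 29.62
tool_pos: [420.7, -293.6, 118.9]
ee_rot: [0.7, -0.1, -0.7, -0.1]
contact_force: [0.3, -1.3, -1.2]
width: 56.0
```

```bash
python3 - <<'E'
from h import *
delta((470,-289,40),73)
d=get("wrist","w22"); show(d,"mat",rng(d,(8,110,45),(20,255,255)),(200,0,450,240),5)
E
```

```text
tcp [ 420.7 -293.6  118.9] xaxis [ 0.  0. -1.] tool y yaw deg -106.3 w 56.0 t 29.62 F [ 0.3 -1.3 -1.2]
shift units x,y,z [ 1.97 -0.45 -1.15]
world yaw err -0.7 turn units about tool x (down => -) 0.12
mat px 308.6 136.4 rect [ 457.7 -302.8] [152. 113.] long-axis yaw 163.4 centroid 456.0 -293.2 circ [ 458.8 -299.9] 91.5
```

View pics/w22.png

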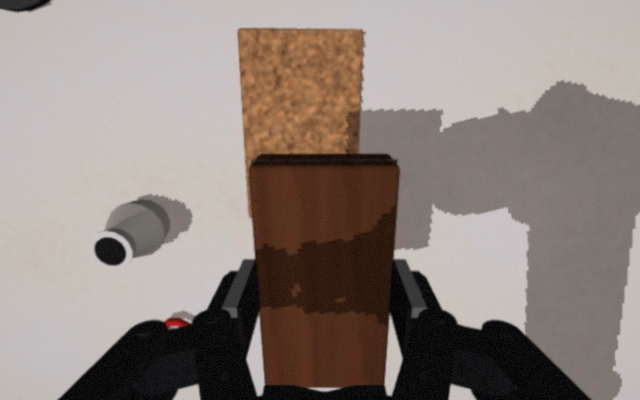

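```bash
python3 - <<'E'
from h import *
d=get("wrist"); crop(d,225,15,385,170,4.5,"w22c")
m=rng(d,(8,90,30),(20,255,255))
def edge(rows,side):
    L=[]
    for r in rows:
        c=np.flatnonzero(m[r,225:380])+225
        L.append((c[0]-.5 if side else c[-1]+.5,r))
    return onz(d,L,5)[:,:2]
def topedge(cols):
    return onz(d,[(c,np.flatnonzero(m[10:150,c])[0]+10-.5) for c in cols],5)[:,:2]
def fit(P):
    vx,vy,x,y=cv2.fitLine(P.astype(np.float32),cv2.DIST_HUBER,0,.01,.01).ravel(); return np.array([x,y]),np.array([vx,vy])
l=fit(edge(range(40,140),1)); r=fit(edge(range(40,140),0)); t=fit(topedge(range(245,358)))
for n,q in zip("lrt",(l,r,t)): print(n,q[0].round(1),np.degrees(np.arctan2(q[1][1],q[1][0])).round(1))
def X(a,b):
    s=np.linalg.solve(np.c_[a[1],-b[1]],b[0]-a[0]); return a[0]+a[1]*s[0]
TL,TR=X(l,t),X(r,t); ax=l[1]*np.sign(l[1][0]); print(TL,TR,np.linalg.norm(TL-TR)); print("centre",(TL+TR)/2-68*ax)
E
```

```text
l [ 509.6 -259.6] -17.1
r [ 486.3 -338.5] -17.1
t [ 534.7 -310.8] 72.9
[ 546.94934 -271.03464] [ 522.80756 -349.67883] 82.26624
centre [ 469.87018 -290.40854]
```

>>> drive_tool --rows '[[[52,0,-0.2,-0.6,0.13],[52,0,-0.22,-0.55,0],[52,0.7,0,0,0],[52,0.7,0,0,0],[52,0.5,0,0,0],[52,0.2,0,0,0],[52,0,0,0,0]]]'

```text
time: 30.6
tool_pos: [469.3, -291.7, 34.4]
ee_rot: [-0.699, 0.106, 0.699, 0.106]
contact_force: [1.1, 0.3, -1.6]
width: 56.1
```

```bash
python3 - <<'E'
from h import *
delta((470,-290,16),72.9)
d=get("wrist","w23")
E
```

```text
tcp [ 469.3 -291.7   34.4] xaxis [-0.  0. -1.] tool y yaw deg -107.2 w 56.1 t 30.6 F [ 1.1  0.3 -1.6]
shift units x,y,z [ 0.46 -0.05 -0.  ]
world yaw err 0.1 turn units about tool x (down => -) -0.02
```

View pics/w23.png

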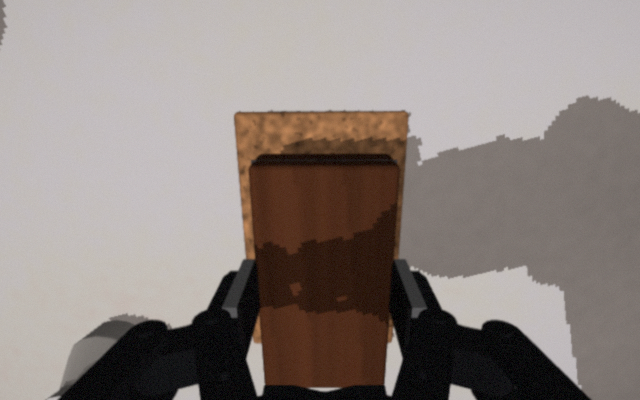

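>>> drive_tool --rows '[[[52,0.25,-0.04,0,0],[52,0.12,0,0,0],[52,0.05,0,0,0],[52,0,0,0,0]]]'

```text
time: 31.15
tool_pos: [469.8, -290.4, 17.6]
ee_rot: [-0.699, 0.106, 0.699, 0.106]
contact_force: [-0.0, -0.1, -1.3]
width: 56.1
```

>>> drive_tool --rows '[[[52,0.03,0,0,0],[52,0.02,0,0,0],[52,0,0,0,0]]]'

```text
time: 31.52
tool_pos: [470.1, -290.5, 16.5]
ee_rot: [0.699, -0.106, -0.699, -0.106]
contact_force: [-2.0, 1.6, 5.7]
width: 56.2
```

Contact; release, back off and look.

>>> drive_tool --rows '[[[60,0,0,0,0],[66,0,0,0,0],[70,0,0,0,0],[70,0,0,0,0],[70,-0.4,0,0,0],[70,-0.8,0,0,0],[70,-0.8,0,0,0],[70,-0.8,0,0,0],[70,-0.8,0,0.5,0],[70,-0.4,0,0.5,0],[70,0,0,0.5,0],[70,0,0,0,0]]]'

```text
time: 33.02
tool_pos: [411.7, -272.7, 176.9]
ee_rot: [0.699, -0.107, -0.699, -0.106]
contact_force: [-0.6, -0.2, -0.5]
width: 70.0
```

```bash
python3 - <<'E'
from h import *
delta((470,-290,16),72.9)
d=get("wrist","w24"); 
show(d,"mat",rng(d,(0,60,0),(22,255,255)),(200,0,450,250),5)
show(d,"case",rng(d,(0,60,0),(14,255,85)),(200,0,450,250),29)
t=get("top","t24"); s=get("side","s24")
E
```

```text
tcp [ 411.7 -272.7  176.9] xaxis [ 0.001 -0.001 -1.   ] tool y yaw deg -107.3 w 70.0 t 33.02 F [-0.6 -0.2 -0.5]
shift units x,y,z [ 4.02 -0.02 -1.52]
world yaw err 0.2 turn units about tool x (down => -) -0.03
mat px 323.7 97.2 rect [ 470.8 -290.7] [134.7  83.3] long-axis yaw 163.0 centroid 470.9 -290.6 circ [ 470.9 -290.5] 77.9
case px 327.6 104.3 rect [ 467.6 -294.3] [110.1  68.3] long-axis yaw 162.9 centroid 467.6 -292.9 circ [ 467.9 -293.1] 62.2
```

View pics/w24.png

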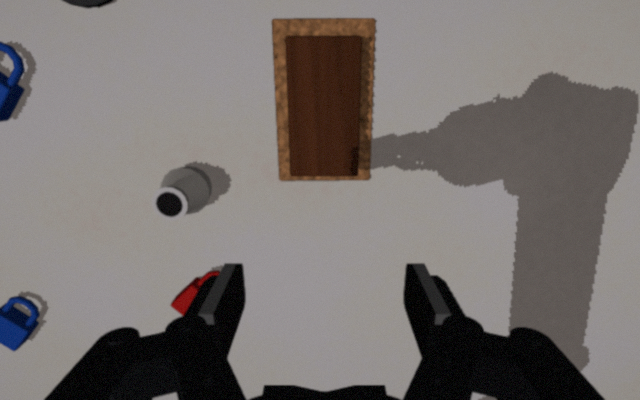

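View pics/s24.png

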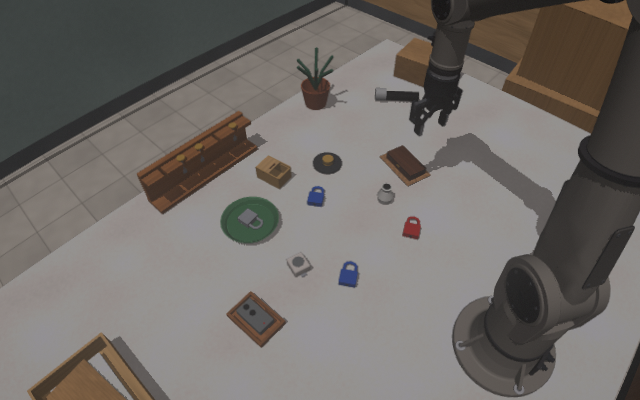

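View pics/t24.png

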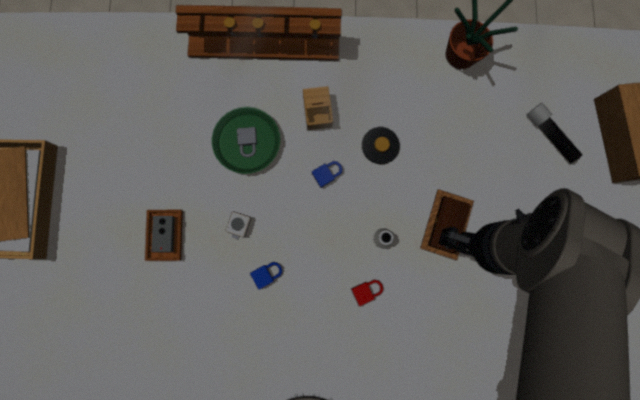

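```bash
python3 - <<'E'
from h import *
d=get("wrist"); crop(d,255,0,395,195,4,"w25c")
P=onz(d,[(287,36.5),(362,36.5),(359,176),(290,176)],29); print(P.mean(0).round(1))
s=get("side"); crop(s,365,130,445,195,8,"s25c")
E
```

```text
[ 469.8 -290.4   29. ]
```

View pics/w25c.png

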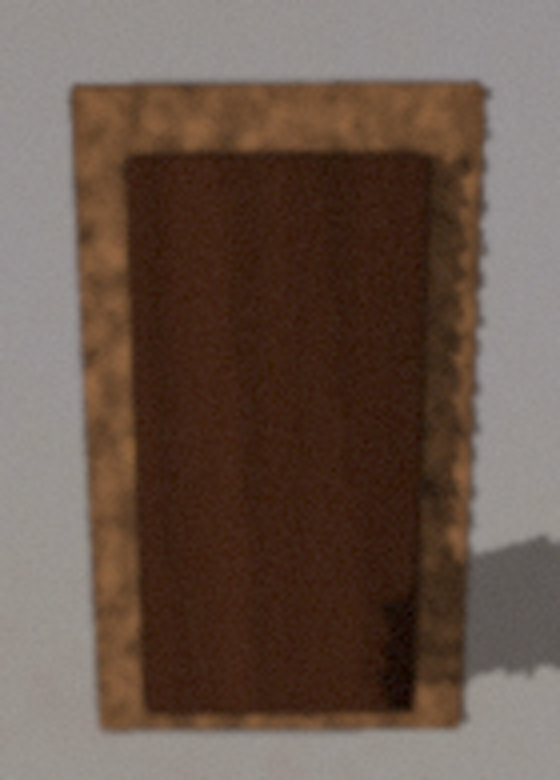

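View pics/s25c.png

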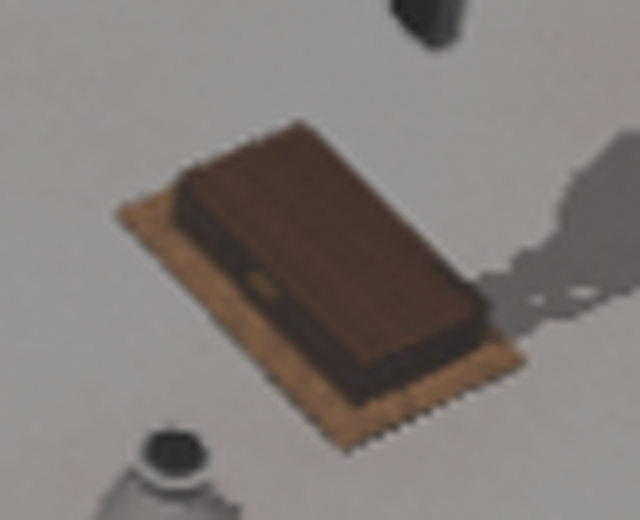

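Everything is in place: the case is centred within 1 mm and squared up. I'm handing it in.

```bash
python3 -c "
from rig import env; print(env.job_done())"
```

```text
the job is handed in; nothing more can be done
None
```

I took the pile apart from the top down, set each thing down with light contact before letting go, and handed the job in at about 33 s. The gripper was open and clear of everything.

What the last checks showed:
- **Tin:** on the slate coaster, about 2 mm from its centre.
- **Padlock:** flat on the floor of the green dish, with the body and shackle roughly centred inside the rim.
- **Remote:** flat and lengthwise in the wooden tray, centred by eye in the wrist picture, with a clear gap to every wall.
- **Glasses case:** flat on the cork mat, about 1 mm from its centre. Its long side matches the mat's to within about 0.2 degrees.
- **Left alone:** I sent no moves at the vase, the bamboo box or the look-alikes, and in the last top and side pictures they stand where they did at the start.

Two things disagreed:
- **Cameras:** the side camera placed things about 5 mm away from where the top camera did. I used the wrist camera close up for the grasps and placings.
- **Case check:** one automatic measurement put the case about 3 to 4 mm off centre, because its mask included the shadow on the mat. The corner measurement and the close-up picture both show it centred.

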